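# Stand the lens case on its heavy end

## Robot

A 6-joint arm with a two-finger parallel gripper is mounted at the origin on the work surface. World frame = base frame: x ahead of the robot, y to its left, z up, the work surface at z = 0. Lengths are in m, angles in rad, forces in N, time in s.
With the tool pointing down it reaches from about 0.325 to 0.875 m from the base axis. Payload 4.4 kg.
Tool frame: the origin (TCP) lies on the mounting face of the last link; the fingertips stand 173 mm ahead of it and the grasp point (between the pads) lies 155 mm ahead of it (env.tcp_to_tips is the z of the fingertips in the tool frame, in m); z points along the fingers, y is the direction in which the jaws open and shut (so a half turn about z gives the same grasp; the last joint's range is limited). The gripper opens to 85 mm and grips with 20 to 120 N. Pads are 22 mm wide; open, the fingers measure 114 mm over their backs; the gripper's body (76 mm by 85 mm) begins 54 mm behind the grasp point. The pads swing forward as they close: fully open they stand 13 mm farther back than shut.
Start: joints at [1.163, 0.207, 1.542, -0, 1.393, -0.15], TCP at [0.146, 0.556, 0.405] pointing down, gripper open.
Joint ranges: [-2.73, 2.73], [-0.86, 2.22], [0.23, 2.46], [-1.11, 4.25], [0.08, 2.63], [-2.82, 2.82]. Speed limits (rad/s): [2.79, 2.79, 3.14, 3.14, 3.14, 3.14].

## Interface

Orientations are given as a 3x3 rotation matrix whose columns are the frame's x, y, z axes.
In Python, from station import env gives the robot as it stands. The module is installed in compiled form; this text tells all that it offers.
- The arm moves only by the tool send_rows, never from a script. Its argument "deltas" is a list of rows, each an object of numbers: "dx", "dy", "dz": the shift along the tool's x, y, z in mm; "ax", "ay", "az": the turn, a rotation vector about the tool's x, y, z in rad; "fingers": the opening, from 0 (shut) to 1 (fully open). In form: [{"dx": .., "dy": .., "dz": .., "ax": .., "ay": .., "az": .., "fingers": ..}, ...]. A call has 1 to 20 rows; each row shifts and turns the pose as measured when the row begins, along the tool's axes as they then stand; what a row does not reach is not made up. A row lasts 1/8 s, in which the tool goes at most 62.5 mm and 10.7 degrees, less where a joint would pass 70% of its speed; a pose out of reach is approached as far as the arm can. A call with a gripper value outside its range is refused whole. The fingers move at their own pace and stop on an object; "newtons" is the grip in N (left out, the last holds). Time passes only in rows, so rows that do not move let the fingers close. It gives the time, the measured TCP pose, the force and the opening at its end, in the units of the state.
- env.get_state(): the state, without advancing time (a new reading comes with each control period).
- env.read_camera(name): name is "scene" or "top" or "wrist"; returns (picture, depth): 384x512x3 uint8, red, green, blue; 384x512 float32, m along the optical axis (not along the pixel's ray), 0 where there is no reading.
- env.calibration(name): a dict with "intrinsics" (3x3 intrinsics, pixels), "R" (3x3) and "t" (3): a world point X has camera coordinates R X + t; the wrist camera has in their place "mount" (4x4, takes a point from camera to tool coordinates, whose origin is the TCP and whose axes are the flange's). Camera axes: x right, y down, z forward; pixel columns grow to the right and rows downward; lengths in m; the calibration is good to about 2 mm. A picture is of the moment at which its call begins: read the wrist's pose just before it. calibration takes no time and is no camera call.
- env.finish_job(): hands the job in, once; it reports no verdict.
The state is a dict: "clock": time; "qpos": joint angles; "qd": joint speeds; "joint_torque": joint torques, N m; "tcp_pos": TCP position; "orientation": TCP orientation; "wrist_force": force on the tool from outside, world axes, zero at the start; "torque": the same for the moment, N m; "gripper_width": finger opening in m.
Only numpy, scipy, OpenCV 4.12 (cv2) and the standard library are available. Lean on these libraries where they do the work, as an engineer would, in place of code of your own. Each camera call takes 0.05 s, during which the arm holds its last target.

## Task

The black square lens case lying on the bench holds a heavy microscope objective in one of its two ends, which look alike. Lift it to feel which end is heavy, then stand it gently on that end in the free part of the aluminium tray, beside the lens pot: its ends are rounded, so it stays up only heavy end down. Let go of it, do not let it drop or topple onto the tray, and leave the dish stack and the forceps beside it where they are.

Things in the scene. Friction and masses are not known exactly. Their poses are not given: they have to be found in the camera images.
- case: Black plastic lens case, about 0.49 kg: square tube 40 x 40 mm with a shallow rounded cap (4 mm high, curvature radius 52 mm) on each end, 110 mm long overall. Origin at its very centre; x runs along its length, y and z are square to its flat sides. Starts lying flat on the bench, centre 20 mm up. Two thin grey bands, 36 mm either side of the middle, are alike.
- case_tip (a point): Tip of one rounded cap of the case, 55 mm from the centre along the case's +x (axes as the case). A 0.40 kg objective is shut in one end, a light spacer in the other, with 1 mm of play; whether +x or -x is heavy changes from start to start. Centre of mass 25 mm from the middle: held there, about 0.12 N m. Heavy end down it rights itself from 15 degrees of lean; light end down it topples.
- tray: Fixed aluminium tray on the bench, 130 mm (its x) by 210 mm (its y), origin at the centre of its underside, z up. Floor 4 mm thick, rim 4 mm wide and 10 mm high over the bench. A fixed round lens pot (46 mm across, top 52 mm over the bench) stands in it at y = -66 mm; the rest, towards +y, is free.
- park (a point): Point on the tray's floor (4 mm above the bench), 35 mm from the tray's centre towards its +y: the middle of the free part, 101 mm from the lens pot's axis and 66 mm from the inner face of the +y rim. The axes are the tray's. The case may stand up to 40 mm from it.
- dishes: Stack of three clear culture dishes, 58 mm across, 38 mm high, loose; origin under its centre.
- forceps: Steel forceps lying flat, 130 mm long along its x, 17 mm wide, 4 mm high, loose; origin near the middle at bench level.
Not all that is in view belongs to the job. There is more than one size of the case; the one meant has the size given above.

How it is judged:
On the way, in this order (a step that is already met when the one before it is completed fails the run):
1. the case is lifted clear of the bench (height (world z) of case above 0.045 m), for 0.2 s.
2. the case stands upright on the tray's floor (angle between the x axis of case and the z axis of tray, either way round below 0.2 rad and horizontal distance between case and park below 0.04 m and height (world z) of case below 0.063 m and contact force between case and tray above 0.5 N), for 0.1 s.
At the end, for the whole second after the job is handed in: The case stands on the tray's floor, its long axis within 0.15 rad of vertical and its centre within 40 mm (horizontally) of the park point and 54 to 63 mm above the bench, at rest (under 30 mm/s and 0.4 rad/s) and released. The rounded ends let it stand only on its heavy end (angle between the x axis of case and the z axis of tray, either way round below 0.15 rad and horizontal distance between case and park below 0.04 m and z of case in the frame of tray between 0.054 and 0.063 m and linear speed of case below 0.03 m/s and angular speed of case below 0.4 rad/s and contact force between case and the fingers below 0.05 N); the robot touches nothing.
It fails at once if the case is dropped or toppled onto the tray (a blow over 120 N, as from a fall of 2 cm) (contact force between case and tray above 120 N).
It fails at once if the dish stack or the forceps are moved more than 30 mm (distance of any of dishes, forceps from where it was at the start of the episode above 0.03 m).
It also fails if it takes over 58 s, if anything falls off the work surface, if the arm or the gripper's body presses on something with over 40 N, if the wrist force passes 120 N, or if a joint passes its speed limit or range.

## Working session

There is one attempt and no reset: what is moved stays moved. The work goes in short steps, Python scripts to look and compute and a tool call to move; the robot and the scene stay as the last step left them, time stands still between calls to the robot, and variables do not carry over. Pictures are saved under pics/ and viewed, and the job is handed in when it is done.

Besides the shell and the picture viewer there is one more tool, called after ">>>" in YAML: its name, and indented under it one key for each argument. send_rows: Moves the arm, as the interface text tells. Its arguments: {"type":"object","properties":{"deltas":{"type":"array","items":{"type":"object","properties":{"dx":{"type":"number"},"dy":{"type":"number"},"dz":{"type":"number"},"ax":{"type":"number"},"ay":{"type":"number"},"az":{"type":"number"},"fingers":{"type":"number"}}}},"newtons":{"type":"number"}},"required":["deltas"]}

```bash
mkdir -p pics; cat > h.py <<'E'
import numpy as np, cv2
from station import env
def snap(name,fn):
    p,d=env.read_camera(name); cv2.imwrite('pics/'+fn+'.png',p[:,:,::-1]); np.savez('pics/'+fn+'.npz',p=p,d=d); return p,d
def ray(name,u,v,z):
    c=env.calibration(name);K=c['intrinsics'];R=c['R'];t=c['t']
    r=R.T@np.linalg.inv(K)@np.array([u,v,1.]);o=-R.T@t
    return o+r*(z-o[2])/r[2]
E
python3 - <<'E'
from h import *
np.set_printoptions(precision=4,suppress=True)
for n in('top','scene'): snap(n,n+'0'); c=env.calibration(n); print(n,c['intrinsics'],-c['R'].T@c['t'])
print(env.calibration('wrist')['mount'],env.tcp_to_tips)
print(env.get_state())
E
```

```text
top [[391.9817   0.     255.6561]
 [  0.     391.9817 186.8879]
 [  0.       0.       1.    ]] [ 0.412  -0.0239  0.9118]
scene [[352.1178   0.     257.634 ]
 [  0.     352.1178 188.0341]
 [  0.       0.       1.    ]] [ 1.0431 -0.2686  0.5756]
[[ 0.0006 -0.9527 -0.304   0.0784]
 [ 1.      0.0003  0.0011 -0.0006]
 [-0.001  -0.304   0.9527  0.031 ]
 [ 0.      0.      0.      1.    ]] 0.1734
{'clock': 0.1, 'qpos': array([ 1.1635,  0.2074,  1.5428, -0.    ,  1.3935, -0.1505]), 'qd': array([ 0.0003, -0.0028, -0.0021, -0.0007,  0.001 , -0.0007]), 'joint_torque': array([ -0.0003, -38.4092, -29.2549,  -0.0003,   0.0049,   0.    ]), 'tcp_pos': array([0.1459, 0.5558, 0.4036]), 'orientation': array([[-0.9672,  0.254 , -0.0008],
       [ 0.254 ,  0.9672, -0.0019],
       [ 0.0003, -0.002 , -1.    ]]), 'wrist_force': array([-1.2042, -0.0921, -1.1369]), 'torque': array([-0.01  ,  0.041 , -0.0323]), 'gripper_width': 0.08578951946007388}
```

View pics/top0.png

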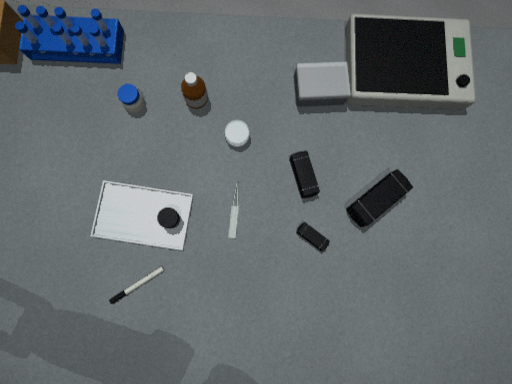

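View pics/scene0.png

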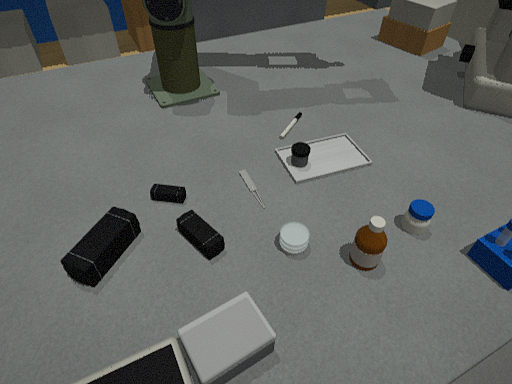

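```bash
python3 - <<'E'
from h import *
np.set_printoptions(precision=4,suppress=True)
f=np.load('pics/top0.npz');p,d=f['p'],f['d']
g=p.max(axis=2)
m=((g<48)).astype('uint8'); 
cs,_=cv2.findContours(m,cv2.RETR_EXTERNAL,cv2.CHAIN_APPROX_NONE)
c=env.calibration('top');K=c['intrinsics'];R=c['R'];t=c['t']
for x in cs:
    if cv2.contourArea(x)<80: continue
    (u,v),wh,a=cv2.minAreaRect(x)
    if v>270 or u<140 : continue
    mm=np.zeros_like(m);cv2.drawContours(mm,[x],-1,1,-1)
    vs,us=np.nonzero(mm);z=d[vs,us]
    P=(np.linalg.inv(K)@np.c_[us,vs,np.ones(len(us))].T*z-t[:,None]);P=(R.T@P).T
    top=np.percentile(P[:,2],90)
    Q=P[P[:,2]>top-.008][:,:2]
    r=cv2.minAreaRect((Q*1000).astype('float32'))
    print((u,v),wh,'height',top,'rect mm',r)
    print('   corners', cv2.boxPoints(r).round(0).tolist())
cv2.imwrite('pics/crop1.png',cv2.resize(p[130:260,270:430,::-1],None,fx=4.5,fy=4.5,interpolation=cv2.INTER_CUBIC))
cv2.imwrite('pics/crop2.png',cv2.resize(p[165:265,80:250,::-1],None,fx=4.5,fy=4.5,interpolation=cv2.INTER_CUBIC))
E
```

```text
(312.4432373046875, 236.57424926757812) (34.20411682128906, 13.457355499267578) height 0.029351573176284354 rect mm ((455.36199951171875, -118.26399993896484), (64.28900146484375, 197.6212158203125), 6.67012357711792)
   corners [[412.0, -24.0], [435.0, -220.0], [499.0, -213.0], [476.0, -16.0]]
(168.5, 218.00001525878906) (20.50609588623047, 19.091880798339844) height 0.053571906696321246 rect mm ((493.0647277832031, 139.89877319335938), (40.82002639770508, 40.578125), 55.1537971496582)
   corners [[465.0, 135.0], [498.0, 112.0], [521.0, 145.0], [488.0, 168.0]]
(378.7458801269531, 198.29510498046875) (26.759708404541016, 68.11561584472656) height 0.056663749238606245 rect mm ((486.1230773925781, -219.64515686035156), (74.0155029296875, 412.1373291015625), 30.927906036376953)
   corners [[348.0, -62.0], [560.0, -415.0], [624.0, -377.0], [412.0, -24.0]]
(303.8701171875, 174.38436889648438) (46.23262405395508, 19.328222274780273) height 0.04097067017944716 rect mm ((521.6477661132812, -123.3876953125), (89.78905487060547, 282.2970886230469), 65.4237060546875)
   corners [[375.0, -106.0]
[... 234 characters left out ...]
4896850586), 46.065582275390625)
   corners [[821.0, -532.0], [841.0, -551.0], [857.0, -535.0], [837.0, -515.0]]
(314.43438720703125, 98.3979263305664) (57.699275970458984, 27.600624084472656) height 0.036132158677215684 rect mm ((638.2378540039062, -84.64877319335938), (137.0478515625, 448.11981201171875), 57.95676040649414)
   corners [[412.0, -24.0], [792.0, -262.0], [865.0, -145.0], [485.0, 92.0]]
(401.00848388671875, 55.804718017578125) (95.21440124511719, 73.01797485351562) height 0.05982301620978713 rect mm ((687.0123901367188, -295.0404052734375), (273.29425048828125, 722.5606689453125), 66.1240463256836)
   corners [[301.0, -274.0], [962.0, -566.0], [1073.0, -316.0], [412.0, -24.0]]
```

View pics/crop1.png

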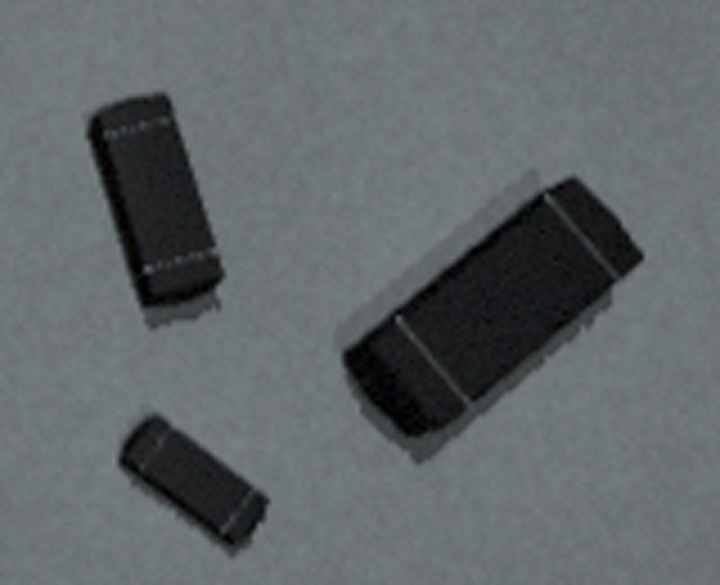

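View pics/crop2.png

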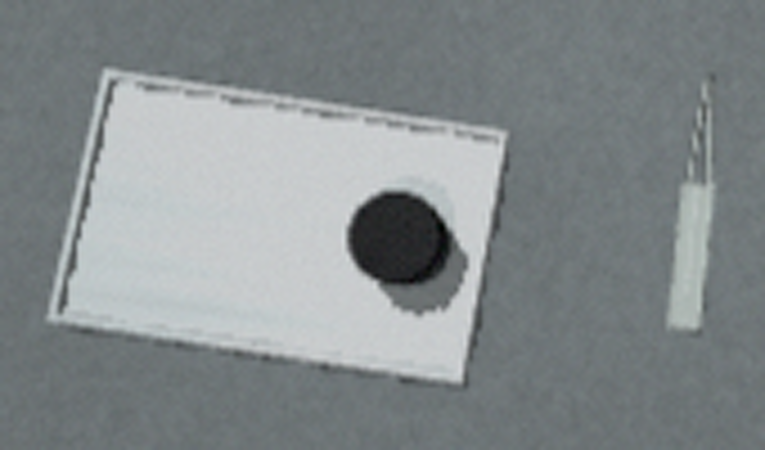

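```bash
python3 - <<'E'
from h import *
np.set_printoptions(precision=4,suppress=True)
b1=ray('top',270+137.5/4.5,130+127.5/4.5,.04);b2=ray('top',270+180.5/4.5,130+261.5/4.5,.04)
print('bands',b1,b2,np.linalg.norm(b1-b2),'c',(b1+b2)/2,'ang',np.arctan2(*(b1-b2)[[1,0]]))
T=[ray('top',80+u/4.5,165+v/4.5,.01) for u,v in((106,69),(506,131),(464,382),(48,318))]
T=np.array(T);print(T,np.linalg.norm(T-np.roll(T,-1,0),axis=1))
c=T.mean(0); y=(T[0]+T[3]-T[1]-T[2]);y/=np.linalg.norm(y);print('tray c',c,'y',y,'park',c+.035*y,'pot pred',c-.066*y)
print('pot',ray('top',168.5,218,.052)); print('dish',ray('top',237,133,.038),'forceps',ray('top',235,210,.004))
print('other',ray('top',313,236,.03),ray('top',379,198,.055))
# depth-free cross-check in scene view
cs=env.calibration('scene')
for P in(b1,b2,c):
    q=cs['intrinsics']@(cs['R']@P+cs['t']);print(q[:2]/q[2])
E
```

```text
bands [ 0.6397 -0.1523  0.04  ] [ 0.5708 -0.1746  0.04  ] 0.0723798868474907 c [ 0.6053 -0.1634  0.04  ] ang 0.3127980969680062
[[0.5785 0.3006 0.01  ]
 [0.553  0.0944 0.01  ]
 [0.4249 0.1082 0.01  ]
 [0.4507 0.3172 0.01  ]] [0.2078 0.1289 0.2106 0.1288]
tray c [0.5018 0.2051 0.01  ] y [0.1227 0.9924 0.    ] park [0.5061 0.2398 0.01  ] pot pred [0.4937 0.1396 0.01  ]
pot [0.492  0.1378 0.052 ]
dish [ 0.6954 -0.0041  0.038 ] forceps [ 0.5198 -0.0053  0.004 ]
other [ 0.4635 -0.1831  0.03  ] [ 0.5508 -0.3269  0.055 ]
[209.9242 237.2486]
[186.5866 216.6613]
[321.5184 155.2201]
```

>>> send_rows:
  deltas:
    - {"dx":-39.2,"dy":-36.2,"fingers":1}
    - {"dx":-39.2,"dy":-36.2}
    - {"dx":-39.2,"dy":-36.2}
    - {"dx":-39.2,"dy":-36.2}
    - {"dx":-39.2,"dy":-36.2}
    - {"dx":-39.2,"dy":-36.2}
    - {"dx":-39.2,"dy":-36.2}
    - {"dx":-39.2,"dy":-36.2}
    - {"dx":-39.2,"dy":-36.2}
    - {"dx":-39.2,"dy":-36.2}
    - {"dx":-39.2,"dy":-36.2}
    - {"dx":-39.2,"dy":-36.2}
    - {"dx":-39.2,"dy":-36.2}
    - {"dx":-39.2,"dy":-36.2}
    - {"dx":-39.2,"dy":-36.2}
    - {"dx":-39.2,"dy":-36.2}

```text
invalid input at $.deltas[0]: expected keys dx, dy, dz, ax, ay, az, fingers
```

>>> send_rows:
  deltas:
    - {"az":0.17}
    - {"az":0.17}
    - {"az":0.17}
    - {"az":0.17}
    - {"az":0.17}
    - {"az":0.17}
    - {"az":0.17}
    - {"az":0.17}
    - {"az":0.17}
    - {"az":0.17}
    - {"az":0.17}
    - {"az":0.17}
    - {"az":0.17}
    - {"az":0.17}
    - {"az":0.17}

```text
invalid input at $.deltas[0]: expected keys dx, dy, dz, ax, ay, az, fingers
```

```bash
cat >> h.py <<'E'
import json,os
def st():
    s=env.get_state(); np.set_printoptions(precision=4,suppress=True)
    for k in('clock','qpos','tcp_pos','orientation','wrist_force','torque','gripper_width'): print(k,s[k] if k!='orientation' else s[k].tolist() and np.array(s[k]).round(3).tolist())
    with open('log.jsonl','a') as f: f.write(json.dumps(dict(q=list(map(float,s['qpos'])),p=list(map(float,s['tcp_pos'])),R=np.array(s['orientation']).tolist()))+'\n')
    return s
def go(s,P,yaw=None):  # tcp shift in tool axes mm to reach TCP position P
    R=np.array(s['orientation']);d=R.T@(np.array(P)-s['tcp_pos'])*1000;print('delta mm',d)
    if yaw is not None:
        a=np.arctan2(R[1,0],R[0,0]);print('az',-(((yaw-a)+np.pi)%(2*np.pi)-np.pi))
E
python3 -c "
from h import *
s=st();go(s,[.6053,-.1634,.22],.313)"
```

```text
clock 0.1
qpos [ 1.1635  0.2074  1.5428 -0.      1.3935 -0.1505]
tcp_pos [0.1459 0.5558 0.4036]
orientation [[-0.967, 0.254, -0.001], [0.254, 0.967, -0.002], [0.0, -0.002, -1.0]]
wrist_force [-1.2042 -0.0921 -1.1369]
torque [-0.01    0.041  -0.0323]
gripper_width 0.08578951946007388
delta mm [-627.0338 -578.6176  184.6249]
az 2.571808180385075
```

>>> send_rows:
  deltas:
    - {"dx":-39.2,"dy":-36.2,"dz":0,"ax":0,"ay":0,"az":0,"fingers":1}
    - {"dx":-39.2,"dy":-36.2,"dz":0,"ax":0,"ay":0,"az":0,"fingers":1}
    - {"dx":-39.2,"dy":-36.2,"dz":0,"ax":0,"ay":0,"az":0,"fingers":1}
    - {"dx":-39.2,"dy":-36.2,"dz":0,"ax":0,"ay":0,"az":0,"fingers":1}
    - {"dx":-39.2,"dy":-36.2,"dz":0,"ax":0,"ay":0,"az":0,"fingers":1}
    - {"dx":-39.2,"dy":-36.2,"dz":0,"ax":0,"ay":0,"az":0,"fingers":1}
    - {"dx":-39.2,"dy":-36.2,"dz":0,"ax":0,"ay":0,"az":0,"fingers":1}
    - {"dx":-39.2,"dy":-36.2,"dz":0,"ax":0,"ay":0,"az":0,"fingers":1}
    - {"dx":-39.2,"dy":-36.2,"dz":0,"ax":0,"ay":0,"az":0,"fingers":1}
    - {"dx":-39.2,"dy":-36.2,"dz":0,"ax":0,"ay":0,"az":0,"fingers":1}
    - {"dx":-39.2,"dy":-36.2,"dz":0,"ax":0,"ay":0,"az":0,"fingers":1}
    - {"dx":-39.2,"dy":-36.2,"dz":0,"ax":0,"ay":0,"az":0,"fingers":1}
    - {"dx":-39.2,"dy":-36.2,"dz":0,"ax":0,"ay":0,"az":0,"fingers":1}
    - {"dx":-39.2,"dy":-36.2,"dz":0,"ax":0,"ay":0,"az":0,"fingers":1}
    - {"dx":-39.2,"dy":-36.2,"dz":0,"ax":0,"ay":0,"az":0,"fingers":1}
    - {"dx":-39.2,"dy":-36.2,"dz":0,"ax":0,"ay":0,"az":0,"fingers":1}

```text
clock: 2.1
tcp_pos: [0.6166, -0.1833, 0.3976]
orientation: [[-0.969, 0.248, -0.007], [0.248, 0.969, -0.001], [0.006, -0.003, -1.0]]
wrist_force: [-0.6, 0.9, 0.8]
gripper_width: 0.0855
```

>>> send_rows:
  deltas:
    - {"dx":0,"dy":0,"dz":0,"ax":0,"ay":0,"az":0.17,"fingers":1}
    - {"dx":0,"dy":0,"dz":0,"ax":0,"ay":0,"az":0.17,"fingers":1}
    - {"dx":0,"dy":0,"dz":0,"ax":0,"ay":0,"az":0.17,"fingers":1}
    - {"dx":0,"dy":0,"dz":0,"ax":0,"ay":0,"az":0.17,"fingers":1}
    - {"dx":0,"dy":0,"dz":0,"ax":0,"ay":0,"az":0.17,"fingers":1}
    - {"dx":0,"dy":0,"dz":0,"ax":0,"ay":0,"az":0.17,"fingers":1}
    - {"dx":0,"dy":0,"dz":0,"ax":0,"ay":0,"az":0.17,"fingers":1}
    - {"dx":0,"dy":0,"dz":0,"ax":0,"ay":0,"az":0.17,"fingers":1}
    - {"dx":0,"dy":0,"dz":0,"ax":0,"ay":0,"az":0.17,"fingers":1}
    - {"dx":0,"dy":0,"dz":0,"ax":0,"ay":0,"az":0.17,"fingers":1}
    - {"dx":0,"dy":0,"dz":0,"ax":0,"ay":0,"az":0.17,"fingers":1}
    - {"dx":0,"dy":0,"dz":0,"ax":0,"ay":0,"az":0.17,"fingers":1}
    - {"dx":0,"dy":0,"dz":0,"ax":0,"ay":0,"az":0.17,"fingers":1}
    - {"dx":0,"dy":0,"dz":0,"ax":0,"ay":0,"az":0.17,"fingers":1}
    - {"dx":0,"dy":0,"dz":0,"ax":0,"ay":0,"az":0.17,"fingers":1}

```text
clock: 3.98
tcp_pos: [0.6152, -0.1877, 0.3824]
orientation: [[0.969, 0.246, -0.03], [0.247, -0.969, 0.009], [-0.027, -0.016, -1.0]]
wrist_force: [-0.3, 0.0, 0.6]
gripper_width: 0.0857
```

```bash
python3 -c "
from h import *
s=st();go(s,[.6053,-.1634,.22],.313)"
```

```text
clock 3.975
qpos [-0.4295  0.3752  1.3736 -0.0045  1.4233  0.8928]
tcp_pos [ 0.6152 -0.1877  0.3824]
orientation [[0.969, 0.246, -0.03], [0.247, -0.969, 0.009], [-0.027, -0.016, -1.0]]
wrist_force [-0.3231  0.0242  0.5859]
torque [-0.0444 -0.031  -0.0026]
gripper_width 0.0856899665926914
delta mm [  0.7555 -23.382  162.8331]
az -0.0635936586464747
```

```bash
cat >> h.py <<'E'
from scipy.spatial.transform import Rotation as Ro
def goR(s,P,Rt):
    R=np.array(s['orientation']);print('d mm',R.T@(np.array(P)-s['tcp_pos'])*1000,'rotvec',Ro.from_matrix(R.T@Rt).as_rotvec())
def down(yaw):
    c,q=np.cos(yaw),np.sin(yaw);return np.array([[c,q,0],[q,-c,0],[0,0,-1.]])
E
python3 -c "
from h import *
s=st();goR(s,[.6053,-.1634,.27],down(.313))"
```

```text
clock 3.975
qpos [-0.4295  0.3752  1.3736 -0.0045  1.4233  0.8928]
tcp_pos [ 0.6152 -0.1877  0.3824]
orientation [[0.969, 0.246, -0.03], [0.247, -0.969, 0.009], [-0.027, -0.016, -1.0]]
wrist_force [-0.3231  0.0242  0.5859]
torque [-0.0444 -0.031  -0.0026]
gripper_width 0.0856899665926914
d mm [ -0.5752 -24.1675 112.857 ] rotvec [-0.0166  0.0261 -0.0638]
```

>>> send_rows:
  deltas:
    - {"dx":0,"dy":-8,"dz":37,"ax":-0.017,"ay":0.026,"az":-0.064,"fingers":1}
    - {"dx":0,"dy":-8,"dz":37,"ax":0,"ay":0,"az":0,"fingers":1}
    - {"dx":0,"dy":-8,"dz":37,"ax":0,"ay":0,"az":0,"fingers":1}
    - {"dx":0,"dy":0,"dz":0,"ax":0,"ay":0,"az":0,"fingers":1}

```text
clock: 4.47
tcp_pos: [0.6065, -0.1639, 0.2674]
orientation: [[0.951, 0.309, -0.001], [0.309, -0.951, -0.0], [-0.001, -0.0, -1.0]]
wrist_force: [-0.7, 0.1, 0.4]
gripper_width: 0.0854
```

```bash
python3 -c "
from h import *
s=st();goR(s,[.6053,-.1634,.178],down(.313))
snap('wrist','w1')
M=env.calibration('wrist')['mount'];K=env.calibration('wrist')['intrinsics'];print(K)
T=np.eye(4);T[:3,:3]=s['orientation'];T[:3,3]=s['tcp_pos'];C=T@M
ax=np.array([np.cos(.313),np.sin(.313),0]);c=np.array([.6053,-.1634,.04])
for k in(-.055,-.036,0,.036,.055):
    X=np.linalg.inv(C)@np.r_[c+k*ax,1];q=K@X[:3];print(k,q[:2]/q[2])
"
```

```text
clock 4.475
qpos [-0.4015  0.4532  1.5188 -0.0006  1.1703  0.8559]
tcp_pos [ 0.6065 -0.1639  0.2674]
orientation [[0.951, 0.309, -0.001], [0.309, -0.951, -0.0], [-0.001, -0.0, -1.0]]
wrist_force [-0.7172  0.0744  0.4082]
torque [-0.0019  0.0545 -0.005 ]
gripper_width 0.08537295442139953
d mm [-0.8726 -0.8167 89.4333] rotvec [-0.0001  0.0009  0.0007]
[[321.7433   0.     255.3323]
 [  0.     321.7433 188.9302]
 [  0.       0.       1.    ]]
-0.055 [253.9633 283.5198]
-0.036 [253.9633 259.7771]
0 [253.9632 211.2029]
0.036 [253.9632 157.2782]
0.055 [253.9631 126.3514]
```

View pics/w1.png

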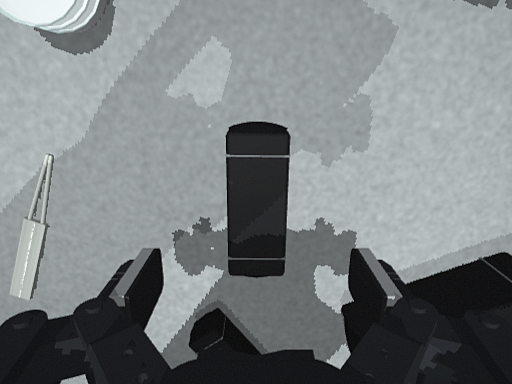

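>>> send_rows:
  deltas:
    - {"dx":0,"dy":1,"dz":30,"ax":0,"ay":0,"az":0,"fingers":1}
    - {"dx":0,"dy":0,"dz":30,"ax":0,"ay":0,"az":0,"fingers":1}
    - {"dx":0,"dy":0,"dz":22,"ax":0,"ay":0,"az":0,"fingers":1}
    - {"dx":0,"dy":0,"dz":0,"ax":0,"ay":0,"az":0,"fingers":1}

```text
clock: 5.03
tcp_pos: [0.6145, -0.1696, 0.1968]
orientation: [[0.951, 0.308, 0.022], [0.308, -0.951, -0.011], [0.017, 0.017, -1.0]]
wrist_force: [-0.4, -0.7, -0.3]
gripper_width: 0.0856
```

```bash
python3 -c "
from h import *
s=st();goR(s,[.6053,-.1634,.178],down(.313))"
```

```text
clock 5.025
qpos [-0.4047  0.558   1.5312 -0.0015  1.0282  0.854 ]
tcp_pos [ 0.6145 -0.1696  0.1968]
orientation [[0.951, 0.308, 0.022], [0.308, -0.951, -0.011], [0.017, 0.017, -1.0]]
wrist_force [-0.3555 -0.6654 -0.2555]
torque [-0.0247 -0.0012  0.0222]
gripper_width 0.0855976199976792
d mm [-7.1712 -9.0961 18.5283] rotvec [ 0.0168 -0.0173 -0.0002]
```

>>> send_rows:
  deltas:
    - {"dx":-7,"dy":-7.5,"dz":10,"ax":0.017,"ay":-0.017,"az":0,"fingers":1}
    - {"dx":0,"dy":0,"dz":8,"ax":0,"ay":0,"az":0,"fingers":1}
    - {"dx":0,"dy":0,"dz":0,"ax":0,"ay":0,"az":0,"fingers":1}

```text
clock: 5.4
tcp_pos: [0.6075, -0.1657, 0.1826]
orientation: [[0.952, 0.308, 0.007], [0.308, -0.952, -0.002], [0.005, 0.004, -1.0]]
wrist_force: [-0.8, 0.7, -0.1]
gripper_width: 0.0852
```

```bash
python3 -c "
from h import *
s=st();goR(s,[.6053,-.1634,.178],down(.313))"
```

```text
clock 5.4
qpos [-0.4037  0.5697  1.5492  0.0005  1.0158  0.8542]
tcp_pos [ 0.6075 -0.1657  0.1826]
orientation [[0.952, 0.308, 0.007], [0.308, -0.952, -0.002], [0.005, 0.004, -1.0]]
wrist_force [-0.7659  0.6746 -0.1177]
torque [-0.0356 -0.03    0.0179]
gripper_width 0.08522084830009842
d mm [-1.437  -2.9053  4.5641] rotvec [ 0.0042 -0.0055 -0.0004]
```

>>> send_rows:
  deltas:
    - {"dx":-1.5,"dy":-1.5,"dz":4,"ax":0.004,"ay":-0.005,"az":0,"fingers":1}
    - {"dx":0,"dy":0,"dz":0,"ax":0,"ay":0,"az":0,"fingers":0.3}
    - {"dx":0,"dy":0,"dz":0,"ax":0,"ay":0,"az":0,"fingers":0}
    - {"dx":0,"dy":0,"dz":0,"ax":0,"ay":0,"az":0,"fingers":0}
    - {"dx":0,"dy":0,"dz":0,"ax":0,"ay":0,"az":0,"fingers":0}
    - {"dx":0,"dy":0,"dz":0,"ax":0,"ay":0,"az":0,"fingers":0}
  newtons: 70

```text
clock: 6.15
tcp_pos: [0.6063, -0.1649, 0.1796]
orientation: [[0.952, 0.307, 0.003], [0.307, -0.952, -0.001], [0.002, 0.001, -1.0]]
wrist_force: [1.2, 0.7, 0.0]
gripper_width: 0.0394
```

```bash
python3 -c "
from h import *
s=st();goR(s,[.6053,-.1634,.178],down(.313))"
```

```text
clock 6.15
qpos [-0.4032  0.573   1.5519  0.0004  1.014   0.8548]
tcp_pos [ 0.6063 -0.1649  0.1796]
orientation [[0.952, 0.307, 0.003], [0.307, -0.952, -0.001], [0.002, 0.001, -1.0]]
wrist_force [1.2224 0.6852 0.0322]
torque [ 0.0114  0.0453 -0.0058]
gripper_width 0.03937296685920835
d mm [-0.5123 -1.7365  1.5468] rotvec [ 0.0015 -0.0023 -0.0005]
```

>>> send_rows:
  deltas:
    - {"dx":0,"dy":0,"dz":-15,"ax":0,"ay":0,"az":0,"fingers":0}
    - {"dx":0,"dy":0,"dz":-25,"ax":0,"ay":0,"az":0,"fingers":0}
    - {"dx":0,"dy":0,"dz":-25,"ax":0,"ay":0,"az":0,"fingers":0}
    - {"dx":0,"dy":0,"dz":-25,"ax":0,"ay":0,"az":0,"fingers":0}
    - {"dx":0,"dy":0,"dz":-5,"ax":0,"ay":0,"az":0,"fingers":0}
    - {"dx":0,"dy":0,"dz":0,"ax":0,"ay":0,"az":0,"fingers":0}
    - {"dx":0,"dy":0,"dz":0,"ax":0,"ay":0,"az":0,"fingers":0}

```text
clock: 7.02
tcp_pos: [0.6027, -0.1634, 0.2731]
orientation: [[0.952, 0.307, -0.009], [0.307, -0.952, 0.005], [-0.007, -0.007, -1.0]]
wrist_force: [-0.1, 0.5, -4.6]
gripper_width: 0.0391
```

```bash
python3 -c "
from h import *
s=st();print('torque in tool',np.array(s['orientation']).T@s['torque']); snap('wrist','w2');snap('scene','s2')
s=env.get_state();print('torque in tool',np.array(s['orientation']).T@s['torque'],s['wrist_force'])"
```

```text
clock 7.025
qpos [-0.4034  0.4418  1.5221  0.0007  1.1881  0.8548]
tcp_pos [ 0.6027 -0.1634  0.2731]
orientation [[0.952, 0.307, -0.009], [0.307, -0.952, 0.005], [-0.007, -0.007, -1.0]]
wrist_force [-0.1375  0.4696 -4.5727]
torque [ 0.0397 -0.1225 -0.0017]
gripper_width 0.03907587902761364
torque in tool [0.0002 0.1288 0.0008]
torque in tool [-0.0166  0.1247  0.0165] [-1.2521 -0.5549 -5.1869]
```

View pics/w2.png

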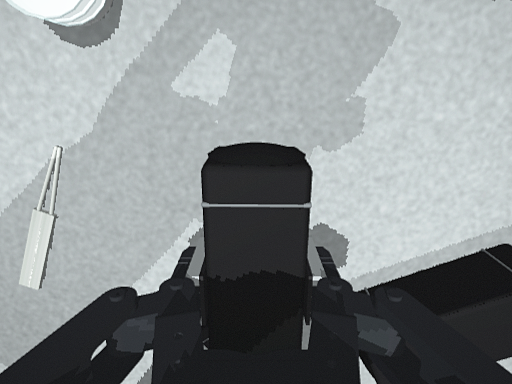

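View pics/s2.png

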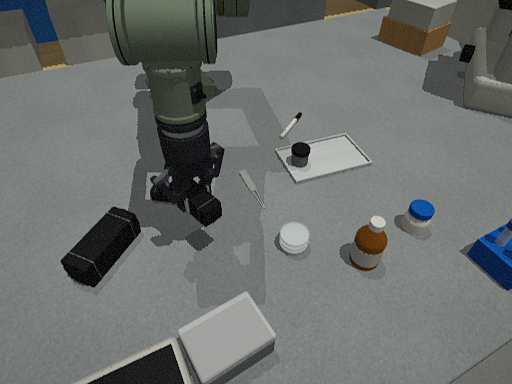

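```bash
cat > kin.py <<'E'
import numpy as np, json
from scipy.optimize import least_squares
from scipy.spatial.transform import Rotation as Ro
def rot(a,t): return Ro.from_euler(a,t).as_matrix()
C=np.array([[0,-1,0],[1,0,0],[0,0,1.]])
def fk(q,k,s4=1):
    a1,d,h,L2,a3,L3,L6=k
    R1=rot('z',q[0]);R2=R1@rot('y',q[1]);R3=R2@rot('y',q[2]);R4=R3@rot('z',s4*q[3]);R5=R4@rot('y',q[4]);R6=R5@rot('z',q[5])@C
    return R1@[a1,d,h]+R2@[0,0,L2]+R3@[a3,0,L3]+R6@[0,0,L6],R6
def load():
    D=[json.loads(l) for l in open('log.jsonl')];return [(np.array(x['q']),np.array(x['p']),np.array(x['R'])) for x in D]
def fit(s4=1):
    D=load()
    k0=np.array([0,.086,.3,.4,0,.4,.1])
    f=lambda k:np.concatenate([fk(q,k,s4)[0]-p for q,p,R in D]+[(k-k0)*1e-4])
    r=least_squares(f,k0);return r.x,f(r.x)[:-7]
if __name__=='__main__':
    np.set_printoptions(precision=4,suppress=True)
    for s in(1,-1):
        k,e=fit(s);print(s,k,np.abs(e).max(),[ np.abs(fk(q,k,s)[1]-R).max().round(4) for q,p,R in load()])
E
python3 kin.py
```

```text
1 [0.     0.0862 0.2827 0.455  0.0941 0.4996 0.1426] 1.492959589288745e-08 [np.float64(0.0), np.float64(0.0), np.float64(0.0), np.float64(0.0), np.float64(0.0), np.float64(0.0), np.float64(0.0), np.float64(0.0)]
-1 [0.0002 0.0859 0.2659 0.4527 0.0912 0.4992 0.1265] 0.0008054199363317915 [np.float64(0.0), np.float64(0.0081), np.float64(0.0081), np.float64(0.001), np.float64(0.0023), np.float64(0.0008), np.float64(0.0007), np.float64(0.0011)]
```

```bash
cat >> kin.py <<'E'
lo=np.array([-2.73,-.86,.23,-1.11,.08,-2.82]);hi=np.array([2.73,2.22,2.46,4.25,2.63,2.82])
K=None
def toolR(f,th):
    F=np.array([np.cos(f),np.sin(f),0]);U=np.array([0,0,1.])
    z=-np.cos(th)*U+np.sin(th)*F;x=np.cos(th)*F+np.sin(th)*U;return np.c_[x,np.cross(z,x),z]
def ik(P,R,q0s):
    global K
    if K is None:K=fit(1)[0]
    best=None
    for q0 in q0s:
        def e(q):
            p,Rr=fk(q,K);return np.r_[(p-P)*5,Ro.from_matrix(Rr.T@R).as_rotvec()]
        r=least_squares(e,np.clip(q0,lo+.01,hi-.01),bounds=(lo,hi))
        if best is None or r.cost<best.cost: best=r
        if r.cost<1e-10: break
    return best.x,best.cost
def grasp(G,f,th,off=.1596):
    R=toolR(f,th);return G-off*R[:,2],R
E
python3 - <<'E'
from kin import *
np.set_printoptions(precision=3,suppress=True)
rng=np.random.default_rng(0)
q0=load()[-1][0]
P,R=grasp(np.array([.605,-.163,.026]),.313,-np.pi/6,.155);print('regrasp',P,ik(P,R,[q0]))
for th in(np.pi/3,):
  for f in np.arange(-3.1,3.1,.3):
    P,R=grasp(np.array([.506,.24,.065]),f,th)
    q,c=ik(P,R,[q0]+[rng.uniform(lo,hi) for _ in range(12)])
    print(round(f,2),q if c<1e-6 else 'none',round(c,6))
E
```

```text
regrasp [ 0.679 -0.139  0.16 ] (array([-0.27 ,  0.846,  1.171, -0.279,  1.574,  1.051]), np.float64(2.1521330023738525e-21))
-3.1 [ 0.209  1.036  0.977  0.175  2.163 -1.388] 0.0
-2.8 [ 0.305  1.062  0.925 -0.039  2.201 -1.612] 0.0
-2.5 [ 0.401  1.057  0.935 -0.253  2.169 -1.838] 0.0
-2.2 [ 0.492  1.021  1.006 -0.443  2.072 -2.032] 0.0
-1.9 [ 0.577  0.959  1.126 -0.606  1.926 -2.18 ] 0.0
-1.6 [ 0.653  0.879  1.283 -0.751  1.746 -2.284] 0.0
-1.3 [ 0.714  0.788  1.463 -0.899  1.545 -2.35 ] 0.0
-1.0 [ 0.753  0.691  1.655 -1.069  1.331 -2.378] 0.0
-0.7 none 0.011153
-0.4 none 0.027404
-0.1 [ 0.585  0.425  2.202  4.161  0.699 -2.076] 0.0
0.2 [ 0.366  0.373  2.315  3.397  0.603 -1.699] 0.0
0.5 [ 0.101  0.36   2.345  2.559  0.659 -1.299] 0.0
0.8 [-0.106  0.389  2.28   1.92   0.811 -1.054] 0.0
1.1 [-0.207  0.452  2.144  1.491  0.995 -0.931] 0.0
1.4 [-0.227  0.536  1.969  1.2    1.188 -0.877] 0.0
1.7 [-0.196  0.631  1.777  0.988  1.384 -0.869] 0.0
2.0 [-0.137  0.729  1.581  0.819  1.578 -0.897] 0.0
2.3 [-0.061  0.824  1.392  0.67   1.763 -0.961] 0.0
2.6 [ 0.026  0.911  1.22   0.521  1.931 -1.063] 0.0
2.9 [ 0.119  0.985  1.075  0.355  2.071 -1.208] 0.0
```

>>> send_rows:
  deltas:
    - {"dx":2,"dy":0,"dz":28,"ax":-0.007,"ay":0.008,"az":0,"fingers":0}
    - {"dx":0,"dy":0,"dz":28,"ax":0,"ay":0,"az":0,"fingers":0}
    - {"dx":0,"dy":0,"dz":20,"ax":0,"ay":0,"az":0,"fingers":0}
    - {"dx":0,"dy":0,"dz":0,"ax":0,"ay":0,"az":0,"fingers":0}

```text
clock: 7.62
tcp_pos: [0.6037, -0.1624, 0.1922]
orientation: [[0.952, 0.307, -0.003], [0.307, -0.952, 0.002], [-0.003, -0.003, -1.0]]
wrist_force: [-0.9, -0.1, -5.1]
gripper_width: 0.039
```

```bash
python3 -c "
from h import *
s=st();goR(s,[.6053,-.1634,.181],down(.313))"
```

```text
clock 7.625
qpos [-0.4012  0.5503  1.5555  0.0007  1.0397  0.857 ]
tcp_pos [ 0.6037 -0.1624  0.1922]
orientation [[0.952, 0.307, -0.003], [0.307, -0.952, 0.002], [-0.003, -0.003, -1.0]]
wrist_force [-0.9423 -0.1366 -5.1471]
torque [ 0.0619 -0.0466 -0.0103]
gripper_width 0.03895815441549257
d mm [ 1.1993  1.492  11.2422] rotvec [-0.003   0.0026 -0.0007]
```

>>> send_rows:
  deltas:
    - {"dx":0,"dy":0,"dz":4,"ax":0,"ay":0,"az":0,"fingers":0}
    - {"dx":0,"dy":0,"dz":0,"ax":0,"ay":0,"az":0,"fingers":0}

```text
clock: 7.88
tcp_pos: [0.6045, -0.1627, 0.1894]
orientation: [[0.952, 0.307, -0.001], [0.307, -0.952, 0.001], [-0.001, -0.001, -1.0]]
wrist_force: [-0.1, 0.3, -4.4]
gripper_width: 0.039
```

```bash
python3 -c "
from h import *
s=st();goR(s,[.6053,-.1634,.181],down(.313));print(np.array(s['orientation']).T@s['torque'])"
```

```text
clock 7.875
qpos [-0.4012  0.5555  1.5546  0.0007  1.033   0.857 ]
tcp_pos [ 0.6045 -0.1627  0.1894]
orientation [[0.952, 0.307, -0.001], [0.307, -0.952, 0.001], [-0.001, -0.001, -1.0]]
wrist_force [-0.102   0.3325 -4.3904]
torque [ 0.0325 -0.123   0.0048]
gripper_width 0.0390166442917781
d mm [0.5193 0.8778 8.3683] rotvec [-0.0014  0.0008 -0.0007]
[-0.0068  0.127  -0.005 ]
```

>>> send_rows:
  deltas:
    - {"dx":0.5,"dy":0,"dz":7,"ax":0,"ay":0,"az":0,"fingers":0}
    - {"dx":0,"dy":0,"dz":2.5,"ax":0,"ay":0,"az":0,"fingers":0}
    - {"dx":0,"dy":0,"dz":0,"ax":0,"ay":0,"az":0,"fingers":0}

```text
clock: 8.25
tcp_pos: [0.6061, -0.163, 0.1814]
orientation: [[0.952, 0.307, 0.003], [0.307, -0.952, -0.001], [0.002, 0.001, -1.0]]
wrist_force: [-0.0, 0.1, -5.1]
gripper_width: 0.039
```

```bash
python3 -c "
from h import *
s=st();goR(s,[.6053,-.1634,.181],down(.313))"
```

```text
clock 8.25
qpos [-0.4006  0.569   1.5536  0.0006  1.0164  0.8576]
tcp_pos [ 0.6061 -0.163   0.1814]
orientation [[0.952, 0.307, 0.003], [0.307, -0.952, -0.001], [0.002, 0.001, -1.0]]
wrist_force [-0.0066  0.0654 -5.1078]
torque [ 0.0502 -0.0946 -0.0339]
gripper_width 0.039049219615492244
d mm [-0.8713  0.1903  0.3756] rotvec [ 0.0013 -0.0023 -0.0007]
```

>>> send_rows:
  deltas:
    - {"dx":0,"dy":0,"dz":2,"ax":0,"ay":0,"az":0,"fingers":0}
    - {"dx":0,"dy":0,"dz":0,"ax":0,"ay":0,"az":0,"fingers":0.3}
    - {"dx":0,"dy":0,"dz":0,"ax":0,"ay":0,"az":0,"fingers":1}
    - {"dx":0,"dy":0,"dz":0,"ax":0,"ay":0,"az":0,"fingers":1}
    - {"dx":0,"dy":0,"dz":0,"ax":0,"ay":0,"az":0,"fingers":1}
    - {"dx":0,"dy":0,"dz":-25,"ax":0,"ay":0,"az":0,"fingers":1}
    - {"dx":0,"dy":0,"dz":-25,"ax":0,"ay":0,"az":0,"fingers":1}
    - {"dx":0,"dy":0,"dz":0,"ax":0,"ay":0,"az":0,"fingers":1}

```text
clock: 9.25
tcp_pos: [0.6079, -0.1638, 0.2344]
orientation: [[0.952, 0.307, 0.01], [0.307, -0.952, -0.004], [0.008, 0.007, -1.0]]
wrist_force: [0.7, 0.2, -1.2]
gripper_width: 0.0855
```

```bash
python3 -c "
from h import *
from kin import grasp
s=st();P,R=grasp(np.array([.606,-.163,.08]),.312,-np.pi/6,.155);goR(s,P,R);print(P,R)
snap('wrist','w3')"
```

```text
clock 9.25
qpos [-0.4007  0.4952  1.5355  0.0002  1.1006  0.8576]
tcp_pos [ 0.6079 -0.1638  0.2344]
orientation [[0.952, 0.307, 0.01], [0.307, -0.952, -0.004], [0.008, 0.007, -1.0]]
wrist_force [ 0.7348  0.2244 -1.1978]
torque [-0.0092 -0.0098 -0.0326]
gripper_width 0.08554046265239491
d mm [75.8124 -1.4629 20.7545] rotvec [ 0.0066 -0.5316 -0.0013]
[ 0.6798 -0.1392  0.2142] [[ 0.8242  0.307  -0.4759]
 [ 0.2658 -0.9517 -0.1535]
 [-0.5     0.     -0.866 ]]
```

View pics/w3.png

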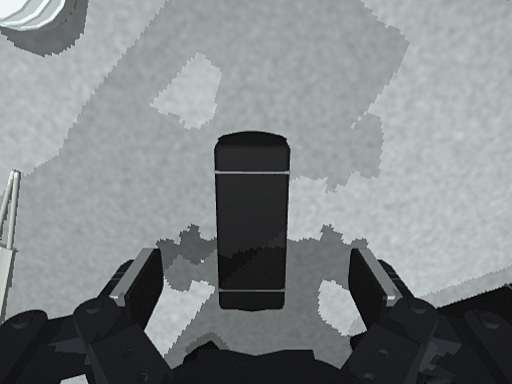

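>>> send_rows:
  deltas:
    - {"dx":18,"dy":0,"dz":4,"ax":0,"ay":-0.133,"az":0,"fingers":1}
    - {"dx":18.5,"dy":0,"dz":2,"ax":0,"ay":-0.133,"az":0,"fingers":1}
    - {"dx":18.7,"dy":0,"dz":0,"ax":0,"ay":-0.133,"az":0,"fingers":1}
    - {"dx":18.5,"dy":0,"dz":-3,"ax":0,"ay":-0.133,"az":0,"fingers":1}
    - {"dx":0,"dy":0,"dz":0,"ax":0,"ay":0,"az":0,"fingers":1}

```text
clock: 9.93
tcp_pos: [0.6744, -0.1405, 0.2061]
orientation: [[0.811, 0.306, -0.499], [0.261, -0.952, -0.159], [-0.524, -0.001, -0.852]]
wrist_force: [0.4, 0.3, 0.2]
gripper_width: 0.0858
```

```bash
python3 -c "
from h import *
from kin import grasp
s=st();P,R=grasp(np.array([.606,-.163,.028]),.312,-np.pi/6,.155);goR(s,P,R);print(P)"
```

```text
clock 9.925
qpos [-0.2711  0.7887  1.1695 -0.2922  1.6549  1.0343]
tcp_pos [ 0.6744 -0.1405  0.2061]
orientation [[0.811, 0.306, -0.499], [0.261, -0.952, -0.159], [-0.524, -0.001, -0.852]]
wrist_force [0.3753 0.3209 0.1725]
torque [ 0.092  -0.2379 -0.0555]
gripper_width 0.08575254430562497
d mm [27.6682  0.5027 34.43  ] rotvec [-0.0017  0.0277 -0.0005]
[ 0.6798 -0.1392  0.1622]
```

>>> send_rows:
  deltas:
    - {"dx":10,"dy":0,"dz":13,"ax":0,"ay":0.027,"az":0,"fingers":1}
    - {"dx":10,"dy":0,"dz":13,"ax":0,"ay":0,"az":0,"fingers":1}
    - {"dx":0,"dy":0,"dz":0,"ax":0,"ay":0,"az":0,"fingers":1}

```text
clock: 10.3
tcp_pos: [0.6761, -0.1397, 0.1702]
orientation: [[0.824, 0.305, -0.477], [0.266, -0.952, -0.15], [-0.5, -0.004, -0.866]]
wrist_force: [-1.2, 0.3, 0.3]
gripper_width: 0.0852
```

```bash
python3 -c "
from h import *
from kin import grasp
s=st();P,R=grasp(np.array([.606,-.163,.028]),.312,-np.pi/6,.155);goR(s,P,R);print(P)"
```

```text
clock 10.3
qpos [-0.2724  0.829   1.178  -0.276   1.5848  1.047 ]
tcp_pos [ 0.6761 -0.1397  0.1702]
orientation [[0.824, 0.305, -0.477], [0.266, -0.952, -0.15], [-0.5, -0.004, -0.866]]
wrist_force [-1.1684  0.2693  0.3397]
torque [ 0.0265 -0.237   0.0368]
gripper_width 0.08517159772968078
d mm [7.1658 0.6594 5.0862] rotvec [-0.004  -0.0001  0.0001]
[ 0.6798 -0.1392  0.1622]
```

Good clearance; final approach, then close with a firm grip.

>>> send_rows:
  deltas:
    - {"dx":7,"dy":0.5,"dz":5,"ax":-0.004,"ay":0,"az":0,"fingers":1}
    - {"dx":0,"dy":0,"dz":0,"ax":0,"ay":0,"az":0,"fingers":0.4}
    - {"dx":0,"dy":0,"dz":0,"ax":0,"ay":0,"az":0,"fingers":0}
    - {"dx":0,"dy":0,"dz":0,"ax":0,"ay":0,"az":0,"fingers":0}
    - {"dx":0,"dy":0,"dz":0,"ax":0,"ay":0,"az":0,"fingers":0}
    - {"dx":0,"dy":0,"dz":0,"ax":0,"ay":0,"az":0,"fingers":0}
  newtons: 90

```text
clock: 11.05
tcp_pos: [0.6806, -0.1396, 0.1644]
orientation: [[0.827, 0.307, -0.471], [0.265, -0.952, -0.154], [-0.496, 0.002, -0.868]]
wrist_force: [0.3, 0.1, -0.1]
gripper_width: 0.0391
```

```bash
python3 -c "
from h import *
from kin import grasp
s=st();P,R=grasp(np.array([.606,-.163,.028]),.312,-np.pi/6,.155);goR(s,P,R);print(P)
R=s['orientation'];print('case ctr in tool',R.T@(np.array([.606,-.163,.02])-s['tcp_pos']),'axis',R.T@[np.cos(.312),np.sin(.312),0])"
```

```text
clock 11.05
qpos [-0.2702  0.8427  1.1665 -0.2776  1.5762  1.0509]
tcp_pos [ 0.6806 -0.1396  0.1644]
orientation [[0.827, 0.307, -0.471], [0.265, -0.952, -0.154], [-0.496, 0.002, -0.868]]
wrist_force [ 0.337   0.0528 -0.0719]
torque [ 0.1757 -0.3235 -0.0068]
gripper_width 0.03907653665726031
d mm [ 0.482  -0.5985  2.1747] rotvec [ 0.0018 -0.0049 -0.0012]
[ 0.6798 -0.1392  0.1622]
case ctr in tool [ 0.0037 -0.0009  0.1641] axis [ 0.8685 -0.0002 -0.4958]
```

>>> send_rows:
  deltas:
    - {"dx":-8,"dy":0,"dz":-13,"ax":0,"ay":0,"az":0,"fingers":0}
    - {"dx":-15,"dy":0,"dz":-26,"ax":0,"ay":0,"az":0,"fingers":0}
    - {"dx":-15,"dy":0,"dz":-26,"ax":0,"ay":0,"az":0,"fingers":0}
    - {"dx":-15,"dy":0,"dz":-26,"ax":0,"ay":0,"az":0,"fingers":0}
    - {"dx":-15,"dy":0,"dz":-26,"ax":0,"ay":0.13,"az":0,"fingers":0}
    - {"dx":-11,"dy":0,"dz":-28,"ax":0,"ay":0.13,"az":0,"fingers":0}
    - {"dx":-7,"dy":0,"dz":-29,"ax":0,"ay":0.13,"az":0,"fingers":0}
    - {"dx":-4,"dy":0,"dz":-15,"ax":0,"ay":0.13,"az":0,"fingers":0}
    - {"dx":0,"dy":0,"dz":0,"ax":0,"ay":0,"az":0,"fingers":0}

```text
clock: 12.18
tcp_pos: [0.675, -0.1395, 0.3805]
orientation: [[0.952, 0.307, 0.006], [0.307, -0.952, 0.006], [0.007, -0.004, -1.0]]
wrist_force: [-0.8, -0.5, -4.3]
gripper_width: 0.039
```

```bash
python3 -c "
from h import *
s=st();print(np.array(s['orientation']).T@s['torque']);goR(s,[.506,.24,.4],s['orientation']);snap('wrist','w4')"
```

```text
clock 12.175
qpos [-0.3308  0.4625  1.2563  0.008   1.4194  0.9268]
tcp_pos [ 0.675  -0.1395  0.3805]
orientation [[0.952, 0.307, 0.006], [0.307, -0.952, 0.006], [0.007, -0.004, -1.0]]
wrist_force [-0.8409 -0.5473 -4.2863]
torque [-0.0184  0.0073  0.0373]
gripper_width 0.039024634579791904
[-0.015  -0.0128 -0.0373]
d mm [ -44.2676 -413.109   -17.9925] rotvec [0. 0. 0.]
```

View pics/w4.png

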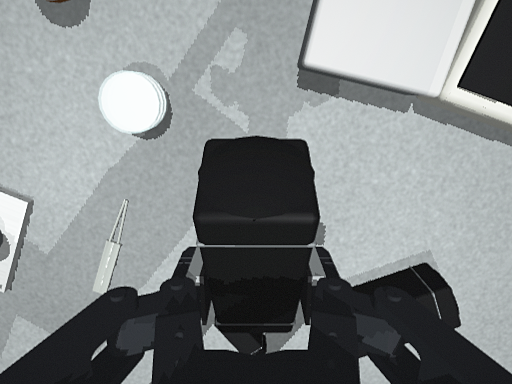

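```bash
python3 -c "
from h import *
M=env.calibration('wrist')['mount'];K=env.calibration('wrist')['intrinsics'];Mi=np.linalg.inv(M)
def pr(X): q=K@(Mi@np.r_[X,1])[:3];return q[:2]/q[2]
for deg in(15,30,40,50,60,70):
    a=np.radians(deg);x=np.array([np.cos(a),0,-np.sin(a)]);n=np.array([-np.sin(a),0,-np.cos(a)]);c=np.array([.0037,-.0009,.1641])
    print(deg,'tip',pr(c+.055*x),'edge top',pr(c+.051*x+.02*n),'edge bottom',pr(c+.051*x-.02*n),'bands',pr(c+.036*x+.02*n),pr(c-.036*x+.02*n))
for i in range(3):
    s=env.get_state();print(np.array(s['orientation']).T@s['torque'],s['clock']); env.read_camera('wrist')
"
```

```text
15 tip [252.48173073 144.33794648] edge top [251.99243434 181.62904693] edge bottom [252.93658729 133.12299748] bands [252.22153373 218.07083686] [252.98050646 338.7971516 ]
30 tip [252.13224064 167.3353585 ] edge top [251.69683656 222.41462701] edge bottom [252.62821463 138.97356657] bands [252.07212662 248.71905514] [253.15950494 324.93440793]
40 tip [251.90859728 190.01089152] edge top [251.55773242 254.28343077] edge bottom [252.40195992 149.16795152] bands [252.01719889 270.41752243] [253.26275154 314.15490431]
50 tip [251.71303367 217.93463073] edge top [251.48354659 287.2908092 ] edge bottom [252.16965374 165.07817648] bands [252.00383066 291.54209401] [253.35230755 302.56061187]
60 tip [251.56472373 249.6313882 ] edge top [251.48234644 318.75489425] edge bottom [251.94512475 186.84549094] bands [252.03262147 310.74505378] [253.4279535  290.43450667]
70 tip [251.48002466 282.84596764] edge top [251.55268404 346.17843988] edge bottom [251.74590598 213.95148805] bands [252.10015127 326.91052835] [253.48969763 278.00594531]
[-0.00480463  0.06979055 -0.04958378] 12.225
[-0.03215851  0.035771    0.04211649] 12.275
[-0.01323866  0.08811556  0.08434173] 12.325
```

>>> send_rows:
  deltas:
    - {"dx":-4.5,"dy":-42,"dz":-2,"ax":0,"ay":0,"az":0,"fingers":0}
    - {"dx":-4.5,"dy":-42,"dz":-2,"ax":0,"ay":0,"az":0,"fingers":0}
    - {"dx":-4.5,"dy":-42,"dz":-2,"ax":0,"ay":0,"az":0,"fingers":0}
    - {"dx":-4.5,"dy":-42,"dz":-2,"ax":0,"ay":0,"az":0,"fingers":0}
    - {"dx":-4.5,"dy":-42,"dz":-2,"ax":0,"ay":0,"az":0,"fingers":0}
    - {"dx":-4.5,"dy":-42,"dz":-2,"ax":0,"ay":0,"az":0,"fingers":0}
    - {"dx":-4.5,"dy":-42,"dz":-2,"ax":0,"ay":0,"az":0,"fingers":0}
    - {"dx":-4.5,"dy":-42,"dz":-2,"ax":0,"ay":0,"az":0,"fingers":0}
    - {"dx":-4.5,"dy":-42,"dz":-2,"ax":0,"ay":0,"az":0,"fingers":0}
    - {"dx":0,"dy":0,"dz":0,"ax":0,"ay":0,"az":0,"fingers":0}

```text
clock: 13.62
tcp_pos: [0.5145, 0.2196, 0.3815]
orientation: [[0.95, 0.31, -0.041], [0.311, -0.95, 0.001], [-0.039, -0.014, -0.999]]
wrist_force: [0.5, -0.9, -4.4]
gripper_width: 0.039
```

```bash
python3 -c "
from h import *
s=st()"
```

```text
clock 13.625
qpos [0.2457 0.2048 1.5933 0.0116 1.383  1.4981]
tcp_pos [0.5145 0.2196 0.3815]
orientation [[0.95, 0.31, -0.041], [0.311, -0.95, 0.001], [-0.039, -0.014, -0.999]]
wrist_force [ 0.4938 -0.8584 -4.364 ]
torque [-0.031  -0.1211 -0.0277]
gripper_width 0.038989320302628014
```

>>> send_rows:
  deltas:
    - {"dx":0,"dy":0,"dz":-1,"ax":0,"ay":0.03,"az":-0.1,"fingers":0}
    - {"dx":0,"dy":0,"dz":-1,"ax":0,"ay":0,"az":-0.18,"fingers":0}
    - {"dx":0,"dy":0,"dz":-1,"ax":0,"ay":0,"az":-0.18,"fingers":0}
    - {"dx":0,"dy":0,"dz":-1,"ax":0,"ay":0,"az":-0.18,"fingers":0}
    - {"dx":0,"dy":0,"dz":-1,"ax":0,"ay":0,"az":-0.18,"fingers":0}
    - {"dx":0,"dy":0,"dz":-1,"ax":0,"ay":0,"az":-0.18,"fingers":0}
    - {"dx":0,"dy":0,"dz":-1,"ax":0,"ay":0,"az":-0.18,"fingers":0}
    - {"dx":0,"dy":0,"dz":-1,"ax":0,"ay":0,"az":-0.18,"fingers":0}
    - {"dx":0,"dy":0,"dz":-1,"ax":0,"ay":0,"az":-0.18,"fingers":0}
    - {"dx":0,"dy":0,"dz":-1,"ax":0,"ay":0,"az":-0.18,"fingers":0}
    - {"dx":0,"dy":0,"dz":-1,"ax":0,"ay":0,"az":-0.18,"fingers":0}
    - {"dx":0,"dy":0,"dz":-1,"ax":0,"ay":0,"az":-0.18,"fingers":0}
    - {"dx":0,"dy":0,"dz":-1,"ax":0,"ay":0,"az":-0.18,"fingers":0}
    - {"dx":0,"dy":0,"dz":-1,"ax":0,"ay":0,"az":-0.18,"fingers":0}
    - {"dx":0,"dy":0,"dz":-1,"ax":0,"ay":0,"az":-0.18,"fingers":0}
    - {"dx":0,"dy":0,"dz":-1,"ax":0,"ay":0,"az":-0.18,"fingers":0}
    - {"dx":0,"dy":0,"dz":-1,"ax":0,"ay":0,"az":-0.18,"fingers":0}
    - {"dx":0,"dy":0,"dz":-1,"ax":0,"ay":0,"az":-0.18,"fingers":0}
    - {"dx":0,"dy":0,"dz":-1,"ax":0,"ay":0,"az":-0.18,"fingers":0}
    - {"dx":0,"dy":0,"dz":0,"ax":0,"ay":0,"az":-0.1,"fingers":0}

```text
clock: 16.12
tcp_pos: [0.5196, 0.206, 0.3733]
orientation: [[-0.747, -0.661, -0.073], [-0.661, 0.75, -0.028], [0.073, 0.027, -0.997]]
wrist_force: [-0.7, 0.2, -4.1]
gripper_width: 0.0389
```

```bash
cat >> kin.py <<'E'
CC=np.array([.0037,-.0009,.1641])
def placeP(G,f,th):
    R=toolR(f,th);return G-R@CC,R
E
python3 -c "
from h import *
from kin import *
s=st()
P,R=placeP(np.array([.506,.24,.18]),3.9,np.pi/3);goR(s,P,R);print(P,ik(P,R,[s['qpos']]))
P,R=placeP(np.array([.506,.24,.18]),4.53,np.pi/3);goR(s,P,R);print(P,ik(P,R,[s['qpos']]))
"
```

```text
clock 16.125
qpos [ 0.2255  0.2237  1.5886 -0.0115  1.4068 -2.0666]
tcp_pos [0.5196 0.206  0.3733]
orientation [[-0.747, -0.661, -0.073], [-0.661, 0.75, -0.028], [0.073, 0.027, -0.997]]
wrist_force [-0.7385  0.1606 -4.0573]
torque [-0.0321 -0.0511 -0.0367]
gripper_width 0.038875656623903736
d mm [-164.2218   37.4252  103.7672] rotvec [ 0.0436  0.974  -0.0166]
[0.6099 0.3397 0.2588] (array([ 0.44  ,  0.9145,  0.94  , -0.3646,  2.2779, -1.9772]), np.float64(5.155630886567356e-19))
d mm [-133.2966  120.9769  108.309 ] rotvec [ 0.3909  0.9452 -0.5721]
[0.5312 0.3817 0.2588] (array([ 0.6222,  0.7729,  1.191 , -0.7084,  1.9659, -2.3378]), np.float64(5.0620265552027264e-27))
```

>>> send_rows:
  deltas:
    - {"dx":0,"dy":0,"dz":0,"ax":0.056,"ay":0.135,"az":-0.082,"fingers":0}
    - {"dx":0,"dy":0,"dz":0,"ax":0.056,"ay":0.135,"az":-0.082,"fingers":0}
    - {"dx":0,"dy":0,"dz":0,"ax":0.056,"ay":0.135,"az":-0.082,"fingers":0}
    - {"dx":0,"dy":0,"dz":0,"ax":0.056,"ay":0.135,"az":-0.082,"fingers":0}
    - {"dx":0,"dy":0,"dz":0,"ax":0.056,"ay":0.135,"az":-0.082,"fingers":0}
    - {"dx":0,"dy":0,"dz":0,"ax":0.056,"ay":0.135,"az":-0.082,"fingers":0}
    - {"dx":0,"dy":0,"dz":0,"ax":0.056,"ay":0.135,"az":-0.082,"fingers":0}
    - {"dx":0,"dy":0,"dz":0,"ax":0,"ay":0,"az":0,"fingers":0}

```text
clock: 17.12
tcp_pos: [0.5239, 0.2021, 0.3637]
orientation: [[-0.057, -0.986, -0.159], [-0.47, 0.167, -0.867], [0.881, 0.025, -0.473]]
wrist_force: [0.1, -0.3, -5.0]
gripper_width: 0.0388
```

```bash
python3 -c "
from h import *
from kin import *
s=st()
P,R=placeP(np.array([.506,.24,.18]),4.53,np.pi/3);goR(s,P,R);print(P)
"
```

```text
clock 17.125
qpos [ 0.4015  0.4431  1.4844 -0.8764  1.8647 -2.5559]
tcp_pos [0.5239 0.2021 0.3637]
orientation [[-0.057, -0.986, -0.159], [-0.47, 0.167, -0.867], [0.881, 0.025, -0.473]]
wrist_force [ 0.0653 -0.3426 -5.0158]
torque [ 1.1727 -0.1952 -0.0179]
gripper_width 0.038822733804738725
d mm [-177.2508   20.1621 -107.27  ] rotvec [-0.0001 -0.0311  0.0289]
[0.5312 0.3817 0.2588]
```

>>> send_rows:
  deltas:
    - {"dx":-25,"dy":4,"dz":-21,"ax":0,"ay":-0.03,"az":0.03,"fingers":0}
    - {"dx":-32,"dy":4,"dz":-21,"ax":0,"ay":0,"az":0,"fingers":0}
    - {"dx":-32,"dy":4,"dz":-21,"ax":0,"ay":0,"az":0,"fingers":0}
    - {"dx":-32,"dy":4,"dz":-21,"ax":0,"ay":0,"az":0,"fingers":0}
    - {"dx":-30,"dy":4,"dz":-21,"ax":0,"ay":0,"az":0,"fingers":0}
    - {"dx":0,"dy":0,"dz":0,"ax":0,"ay":0,"az":0,"fingers":0}

```text
clock: 17.88
tcp_pos: [0.5395, 0.3726, 0.2811]
orientation: [[-0.106, -0.98, -0.166], [-0.51, 0.197, -0.838], [0.854, -0.004, -0.52]]
wrist_force: [0.6, -0.4, -4.2]
gripper_width: 0.0386
```

```bash
python3 -c "
from h import *
from kin import *
s=st()
P,R=placeP(np.array([.506,.24,.10]),4.53,np.pi/3);goR(s,P,R);print(P)
snap('wrist','w5');snap('scene','s5');snap('top','t5')
"
```

```text
clock 17.875
qpos [ 0.6026  0.7424  1.1852 -0.7044  1.9729 -2.3567]
tcp_pos [0.5395 0.3726 0.2811]
orientation [[-0.106, -0.98, -0.166], [-0.51, 0.197, -0.838], [0.854, -0.004, -0.52]]
wrist_force [ 0.5753 -0.418  -4.1974]
torque [ 1.0243 -0.1736  0.0333]
gripper_width 0.03864870161621328
d mm [-91.088   10.2726  46.9251] rotvec [ 0.0116  0.0236 -0.0112]
[0.5312 0.3817 0.1788]
```

View pics/s5.png

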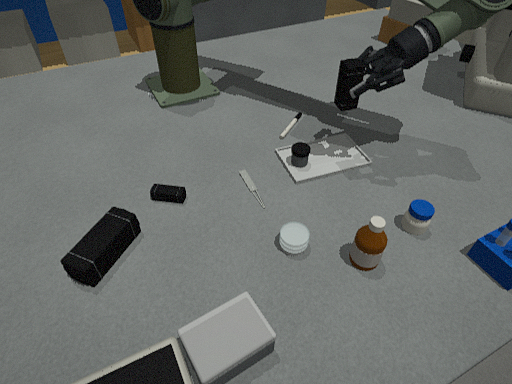

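View pics/w5.png

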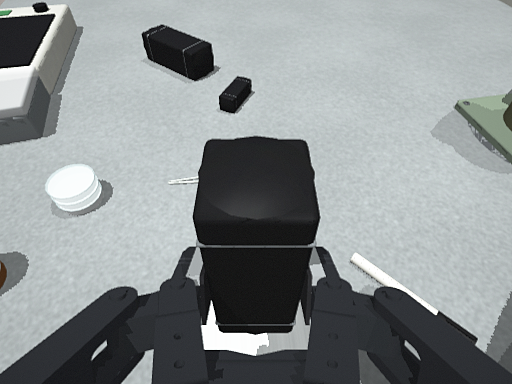

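View pics/t5.png

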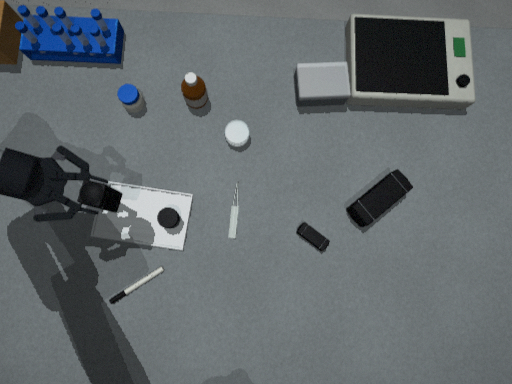

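```bash
python3 -c "
from h import *
s=env.get_state();R=s['orientation'];C=s['tcp_pos']+R@[.0037,-.0009,.1641];a=R@[.8685,0,-.4958];print('ctr',C,'axis',a)
for k in(.055,-.055):
  for n in('top','scene'):
    c=env.calibration(n);q=c['intrinsics']@(c['R']@(C+k*a)+c['t']);print(k,n,q[:2]/q[2])
p=cv2.imread('pics/t5.png');cv2.imwrite('pics/t5c.png',cv2.resize(p[130:260,60:210],None,fx=4.5,fy=4.5,interpolation=cv2.INTER_CUBIC))
p=cv2.imread('pics/s5.png');cv2.imwrite('pics/s5c.png',cv2.resize(p[40:190,270:440],None,fx=4,fy=4,interpolation=cv2.INTER_CUBIC))
"
```

```text
ctr [0.51316586 0.23067856 0.20170198] axis [-0.01161503 -0.02529911  0.99966741]
0.055 top [ 91.82987556 191.97166834]
0.055 scene [351.18480682  61.55868815]
-0.055 top [111.65541322 200.54216321]
-0.055 scene [342.82875215 108.13231759]
```

View pics/s5c.png

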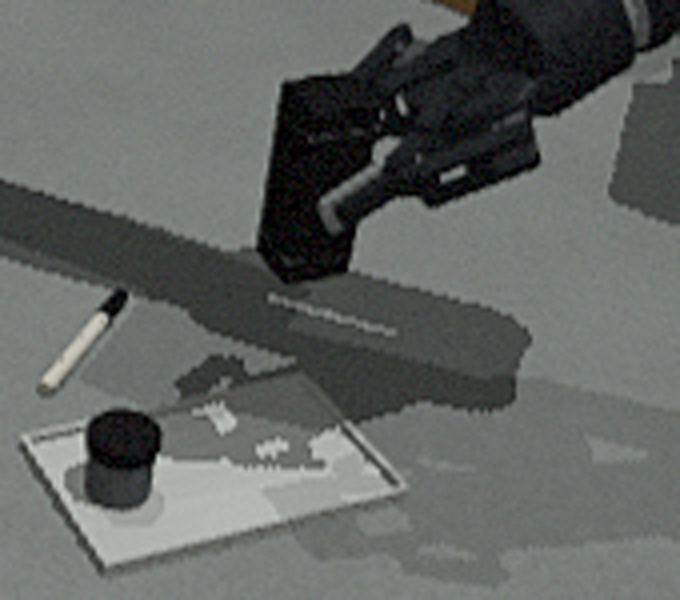

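View pics/t5c.png

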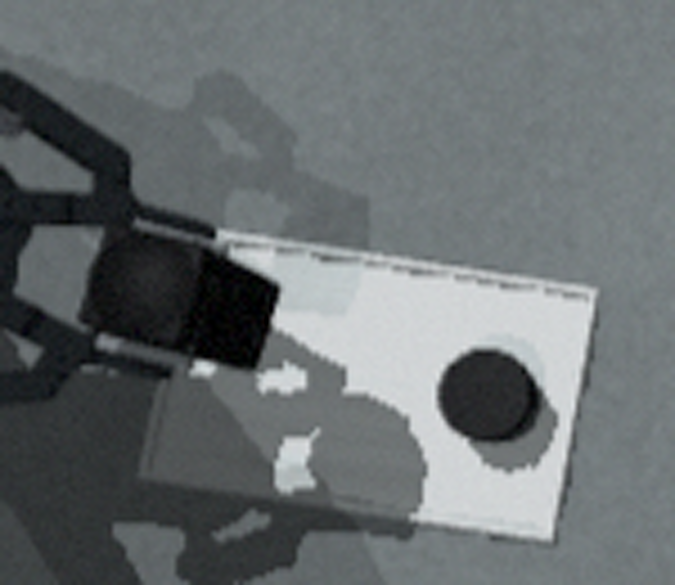

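>>> send_rows:
  deltas:
    - {"dx":-22,"dy":3,"dz":10,"ax":0.01,"ay":0.024,"az":-0.011,"fingers":0}
    - {"dx":-22,"dy":3,"dz":10,"ax":0,"ay":0,"az":0,"fingers":0}
    - {"dx":-22,"dy":2,"dz":10,"ax":0,"ay":0,"az":0,"fingers":0}
    - {"dx":-15,"dy":2,"dz":8,"ax":0,"ay":0,"az":0,"fingers":0}
    - {"dx":0,"dy":0,"dz":0,"ax":0,"ay":0,"az":0,"fingers":0}

```text
clock: 18.65
tcp_pos: [0.5317, 0.3779, 0.1875]
orientation: [[-0.093, -0.982, -0.163], [-0.489, 0.188, -0.852], [0.867, 0.0, -0.498]]
wrist_force: [0.4, 0.4, -4.8]
gripper_width: 0.0391
```

```bash
cat >> kin.py <<'E'
def rep(s):
    R=np.array(s['orientation']);C=s['tcp_pos']+R@CC;a=R@[.8685,0,-.4958];print('CASE ctr',C,'axis',a)
E
python3 -c "
from h import *
from kin import *
s=st();rep(s)
P,R=placeP(np.array([.506,.24,.070]),4.53,np.pi/3);goR(s,P,R)
"
```

```text
clock 18.65
qpos [ 0.6171  0.8646  1.1997 -0.6853  1.8915 -2.2688]
tcp_pos [0.5317 0.3779 0.1875]
orientation [[-0.093, -0.982, -0.163], [-0.489, 0.188, -0.852], [0.867, 0.0, -0.498]]
wrist_force [ 0.4327  0.369  -4.8234]
torque [ 1.0524 -0.216   0.0131]
gripper_width 0.03913352710885041
CASE ctr [0.5056 0.2361 0.109 ] axis [-0.0004 -0.0022  1.0001]
d mm [-35.3017   1.208   16.052 ] rotvec [ 0.0055 -0.0026 -0.0031]
```

>>> send_rows:
  deltas:
    - {"dx":-10,"dy":0,"dz":4.5,"ax":0.005,"ay":0,"az":0,"fingers":0}
    - {"dx":-10,"dy":0,"dz":4.5,"ax":0,"ay":0,"az":0,"fingers":0}
    - {"dx":-8,"dy":1,"dz":4,"ax":0,"ay":0,"az":0,"fingers":0}
    - {"dx":0,"dy":0,"dz":0,"ax":0,"ay":0,"az":0,"fingers":0}

```text
clock: 19.15
tcp_pos: [0.5321, 0.3814, 0.1561]
orientation: [[-0.096, -0.983, -0.156], [-0.49, 0.183, -0.852], [0.866, -0.005, -0.499]]
wrist_force: [0.5, 0.2, -5.1]
gripper_width: 0.0392
```

```bash
python3 -c "
from h import *
from kin import *
s=st();rep(s)
P,R=placeP(np.array([.506,.24,.059]),4.53,np.pi/3);goR(s,P,R)
"
```

```text
clock 19.15
qpos [ 0.6214  0.9127  1.188  -0.6795  1.86   -2.2407]
tcp_pos [0.5321 0.3814 0.1561]
orientation [[-0.096, -0.983, -0.156], [-0.49, 0.183, -0.852], [0.866, -0.005, -0.499]]
wrist_force [ 0.4804  0.1898 -5.1181]
torque [ 1.0987 -0.1891 -0.0513]
gripper_width 0.03918789761622466
CASE ctr [0.5071 0.2396 0.0774] axis [-0.006 -0.003  1.   ]
d mm [-15.9121   1.0326   8.9704] rotvec [-0.0014 -0.0009 -0.0054]
```

>>> send_rows:
  deltas:
    - {"dx":-4.3,"dy":0,"dz":2.5,"ax":0,"ay":0,"az":-0.005,"fingers":0}
    - {"dx":-4.3,"dy":0,"dz":2.5,"ax":0,"ay":0,"az":0,"fingers":0}
    - {"dx":-1.7,"dy":0,"dz":1,"ax":0,"ay":0,"az":0,"fingers":0}
    - {"dx":0,"dy":0,"dz":0,"ax":0,"ay":0,"az":0,"fingers":0}

```text
clock: 19.65
tcp_pos: [0.5327, 0.3816, 0.1446]
orientation: [[-0.092, -0.984, -0.155], [-0.492, 0.18, -0.852], [0.866, -0.003, -0.5]]
wrist_force: [-0.6, 0.5, -4.9]
gripper_width: 0.0391
```

```bash
python3 -c "
from h import *
from kin import *
s=st();rep(s)
P,R=placeP(np.array([.506,.24,.059]),4.53,np.pi/3);goR(s,P,R);snap('scene','s6')
"
```

```text
clock 19.65
qpos [ 0.6212  0.9302  1.1836 -0.6772  1.8482 -2.236 ]
tcp_pos [0.5327 0.3816 0.1446]
orientation [[-0.092, -0.984, -0.155], [-0.492, 0.18, -0.852], [0.866, -0.003, -0.5]]
wrist_force [-0.6084  0.5363 -4.8858]
torque [ 1.0578 -0.1671  0.0107]
gripper_width 0.039099525035225575
CASE ctr [0.5078 0.2398 0.0657] axis [-0.0034 -0.0046  1.    ]
d mm [-5.791   1.4512  3.4677] rotvec [-0.0023  0.0003 -0.0017]
```

6.7 mm left by reckoning; creep down watching the wrist force.

>>> send_rows:
  deltas:
    - {"dx":-1.7,"dy":0,"dz":1,"ax":0,"ay":0,"az":0,"fingers":0}
    - {"dx":-1.7,"dy":0,"dz":1,"ax":0,"ay":0,"az":0,"fingers":0}
    - {"dx":0,"dy":0,"dz":0,"ax":0,"ay":0,"az":0,"fingers":0}

```text
clock: 20.08
tcp_pos: [0.5328, 0.3816, 0.1409]
orientation: [[-0.093, -0.984, -0.154], [-0.492, 0.18, -0.852], [0.866, -0.003, -0.501]]
wrist_force: [-0.5, -1.2, -5.1]
gripper_width: 0.0386
```

>>> send_rows:
  deltas:
    - {"dx":-0.9,"dy":0,"dz":0.5,"ax":0,"ay":0,"az":0,"fingers":0}
    - {"dx":0,"dy":0,"dz":0,"ax":0,"ay":0,"az":0,"fingers":0}

```text
clock: 20.32
tcp_pos: [0.5329, 0.3817, 0.1398]
orientation: [[-0.093, -0.984, -0.154], [-0.492, 0.18, -0.852], [0.866, -0.003, -0.501]]
wrist_force: [-0.3, -0.1, -4.2]
gripper_width: 0.0389
```

```bash
python3 -c "
from h import *
from kin import *
s=st();rep(s)
"
```

```text
clock 20.325
qpos [ 0.6212  0.9375  1.1817 -0.6762  1.8433 -2.232 ]
tcp_pos [0.5329 0.3817 0.1398]
orientation [[-0.093, -0.984, -0.154], [-0.492, 0.18, -0.852], [0.866, -0.003, -0.501]]
wrist_force [-0.3095 -0.073  -4.1941]
torque [ 1.0596 -0.2025 -0.028 ]
gripper_width 0.03892368579075031
CASE ctr [0.508  0.2399 0.0609] axis [-0.0042 -0.005   1.    ]
```

>>> send_rows:
  deltas:
    - {"dx":-0.7,"dy":0,"dz":0.4,"ax":0,"ay":0,"az":0,"fingers":0}
    - {"dx":0,"dy":0,"dz":0,"ax":0,"ay":0,"az":0,"fingers":0}

```text
clock: 20.58
tcp_pos: [0.5329, 0.3817, 0.139]
orientation: [[-0.093, -0.984, -0.154], [-0.492, 0.18, -0.852], [0.866, -0.003, -0.501]]
wrist_force: [-0.0, 0.2, -4.9]
gripper_width: 0.0386
```

>>> send_rows:
  deltas:
    - {"dx":-0.7,"dy":0,"dz":0.4,"ax":0,"ay":0,"az":0,"fingers":0}
    - {"dx":0,"dy":0,"dz":0,"ax":0,"ay":0,"az":0,"fingers":0}

```text
clock: 20.82
tcp_pos: [0.5329, 0.3817, 0.1382]
orientation: [[-0.093, -0.984, -0.154], [-0.492, 0.18, -0.852], [0.866, -0.003, -0.501]]
wrist_force: [-0.3, -1.0, -4.7]
gripper_width: 0.0386
```

>>> send_rows:
  deltas:
    - {"dx":-0.7,"dy":0,"dz":0.4,"ax":0,"ay":0,"az":0,"fingers":0}
    - {"dx":0,"dy":0,"dz":0,"ax":0,"ay":0,"az":0,"fingers":0}

```text
clock: 21.08
tcp_pos: [0.5329, 0.3817, 0.1373]
orientation: [[-0.093, -0.984, -0.154], [-0.492, 0.18, -0.852], [0.866, -0.003, -0.501]]
wrist_force: [0.5, -0.2, -5.2]
gripper_width: 0.039
```

>>> send_rows:
  deltas:
    - {"dx":-0.7,"dy":0,"dz":0.4,"ax":0,"ay":0,"az":0,"fingers":0}
    - {"dx":0,"dy":0,"dz":0,"ax":0,"ay":0,"az":0,"fingers":0}

```text
clock: 21.32
tcp_pos: [0.5329, 0.3817, 0.1365]
orientation: [[-0.093, -0.984, -0.154], [-0.492, 0.18, -0.852], [0.866, -0.003, -0.501]]
wrist_force: [-0.2, 0.9, -3.9]
gripper_width: 0.0385
```

>>> send_rows:
  deltas:
    - {"dx":-0.7,"dy":0,"dz":0.4,"ax":0,"ay":0,"az":0,"fingers":0}
    - {"dx":0,"dy":0,"dz":0,"ax":0,"ay":0,"az":0,"fingers":0}

```text
clock: 21.58
tcp_pos: [0.5329, 0.3817, 0.1356]
orientation: [[-0.093, -0.984, -0.154], [-0.492, 0.18, -0.852], [0.866, -0.003, -0.501]]
wrist_force: [-0.1, 0.4, -5.3]
gripper_width: 0.039
```

>>> send_rows:
  deltas:
    - {"dx":-0.7,"dy":0,"dz":0.4,"ax":0,"ay":0,"az":0,"fingers":0}
    - {"dx":0,"dy":0,"dz":0,"ax":0,"ay":0,"az":0,"fingers":0}

```text
clock: 21.82
tcp_pos: [0.533, 0.3818, 0.1352]
orientation: [[-0.094, -0.984, -0.154], [-0.492, 0.18, -0.852], [0.866, -0.004, -0.5]]
wrist_force: [-0.2, -0.7, -4.7]
gripper_width: 0.0388
```

>>> send_rows:
  deltas:
    - {"dx":-0.7,"dy":0,"dz":0.4,"ax":0,"ay":0,"az":0,"fingers":0}
    - {"dx":0,"dy":0,"dz":0,"ax":0,"ay":0,"az":0,"fingers":0}

```text
clock: 22.08
tcp_pos: [0.533, 0.3819, 0.1351]
orientation: [[-0.094, -0.984, -0.154], [-0.491, 0.181, -0.852], [0.866, -0.004, -0.5]]
wrist_force: [-0.5, -0.1, -4.3]
gripper_width: 0.0391
```

```bash
python3 -c "
from h import *
from kin import *
s=st();rep(s);p,_=snap('scene','s7')
cv2.imwrite('pics/s7c.png',cv2.resize(p[80:200,260:400,::-1],None,fx=5,fy=5,interpolation=cv2.INTER_CUBIC))
"
```

```text
clock 22.075
qpos [ 0.6214  0.9455  1.1789 -0.6759  1.8402 -2.2274]
tcp_pos [0.533  0.3819 0.1351]
orientation [[-0.094, -0.984, -0.154], [-0.491, 0.181, -0.852], [0.866, -0.004, -0.5]]
wrist_force [-0.4532 -0.1127 -4.3411]
torque [ 0.9685 -0.1798 -0.1077]
gripper_width 0.03906936600428314
CASE ctr [0.5082 0.2401 0.0563] axis [-0.0051 -0.0037  1.    ]
```

View pics/s7c.png

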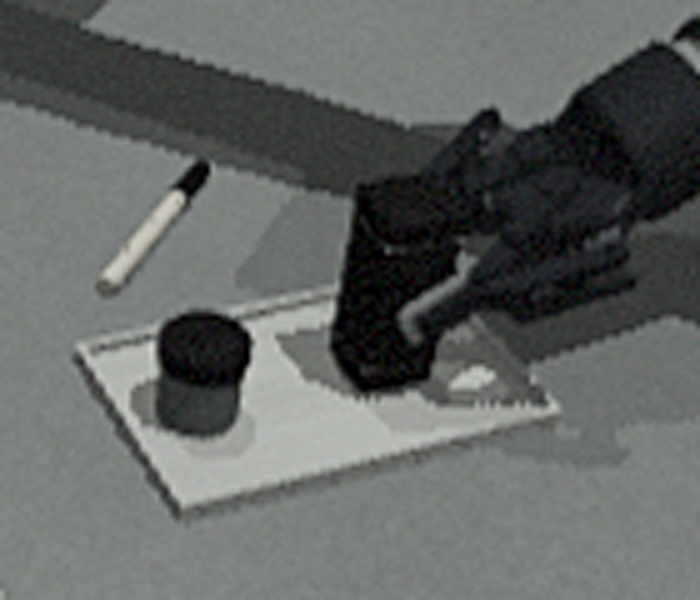

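>>> send_rows:
  deltas:
    - {"dx":-1.7,"dy":0,"dz":1,"ax":0,"ay":0,"az":0,"fingers":0}

```text
clock: 22.25
tcp_pos: [0.5331, 0.3822, 0.1345]
orientation: [[-0.095, -0.983, -0.155], [-0.489, 0.182, -0.853], [0.867, -0.005, -0.498]]
wrist_force: [-2.5, 2.0, 7.1]
gripper_width: 0.0387
```

>>> send_rows:
  deltas:
    - {"dx":-1.7,"dy":0,"dz":1,"ax":0,"ay":0,"az":0,"fingers":0}

```text
clock: 22.38
tcp_pos: [0.5332, 0.3825, 0.1342]
orientation: [[-0.096, -0.983, -0.155], [-0.487, 0.183, -0.854], [0.868, -0.007, -0.496]]
wrist_force: [-2.3, 1.5, 5.7]
gripper_width: 0.0389
```

>>> send_rows:
  deltas:
    - {"dx":0,"dy":0,"dz":0,"ax":0,"ay":0,"az":0,"fingers":0}
    - {"dx":0,"dy":0,"dz":0,"ax":0,"ay":0,"az":0,"fingers":0.5}
    - {"dx":0,"dy":0,"dz":0,"ax":0,"ay":0,"az":0,"fingers":0.6}
    - {"dx":0,"dy":0,"dz":0,"ax":0,"ay":0,"az":0,"fingers":0.8}
    - {"dx":0,"dy":0,"dz":0,"ax":0,"ay":0,"az":0,"fingers":1}
    - {"dx":0,"dy":0,"dz":0,"ax":0,"ay":0,"az":0,"fingers":1}
  newtons: 20

```text
clock: 23.12
tcp_pos: [0.5339, 0.3821, 0.1342]
orientation: [[-0.097, -0.983, -0.154], [-0.487, 0.182, -0.854], [0.868, -0.008, -0.496]]
wrist_force: [-0.6, 0.7, -0.5]
gripper_width: 0.0853
```

```bash
python3 -c "
from h import *
from kin import *
s=st();rep(s);p,_=snap('scene','s8')
a=cv2.resize(p[80:200,260:400,::-1],None,fx=4,fy=4,interpolation=cv2.INTER_CUBIC)
cv2.imwrite('pics/s8c.png',a);snap('wrist','w8')
"
```

```text
clock 23.125
qpos [ 0.6213  0.949   1.1756 -0.6793  1.8426 -2.2242]
tcp_pos [0.5339 0.3821 0.1342]
orientation [[-0.097, -0.983, -0.154], [-0.487, 0.182, -0.854], [0.868, -0.008, -0.496]]
wrist_force [-0.5515  0.746  -0.5126]
torque [ 0.348  -0.132   0.0082]
gripper_width 0.08531708824931322
CASE ctr [0.5092 0.2399 0.056 ] axis [-0.0083  0.0009  1.    ]
```

View pics/s8c.png

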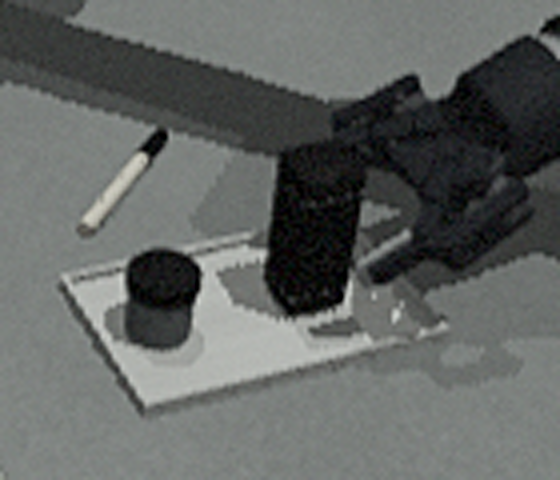

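View pics/w8.png

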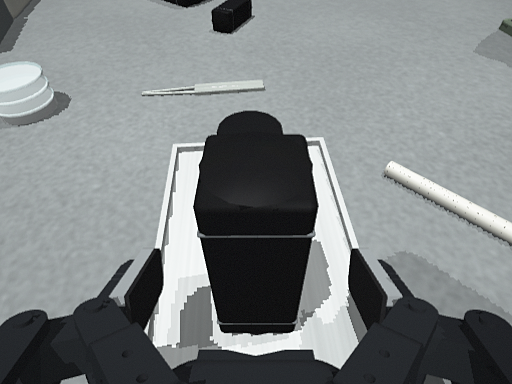

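>>> send_rows:
  deltas:
    - {"dx":0,"dy":0,"dz":-6,"ax":0,"ay":0,"az":0,"fingers":1}
    - {"dx":0,"dy":0,"dz":-10,"ax":0,"ay":0,"az":0,"fingers":1}
    - {"dx":0,"dy":0,"dz":-15,"ax":0,"ay":0,"az":0,"fingers":1}
    - {"dx":0,"dy":0,"dz":-20,"ax":0,"ay":0,"az":0,"fingers":1}
    - {"dx":0,"dy":0,"dz":-25,"ax":0,"ay":0,"az":0,"fingers":1}
    - {"dx":0,"dy":0,"dz":-25,"ax":0,"ay":0,"az":0,"fingers":1}
    - {"dx":0,"dy":0,"dz":0,"ax":0,"ay":0,"az":0,"fingers":1}
    - {"dx":0,"dy":0,"dz":0,"ax":0,"ay":0,"az":0,"fingers":1}
    - {"dx":0,"dy":0,"dz":0,"ax":0,"ay":0,"az":0,"fingers":1}
    - {"dx":0,"dy":0,"dz":0,"ax":0,"ay":0,"az":0,"fingers":1}

```text
clock: 24.48
tcp_pos: [0.5495, 0.474, 0.1877]
orientation: [[-0.097, -0.983, -0.153], [-0.488, 0.181, -0.854], [0.868, -0.009, -0.497]]
wrist_force: [0.5, 0.4, 0.5]
gripper_width: 0.0853
```

```bash
python3 -c "
from h import *
s=st();p,_=snap('scene','s9');t,d=snap('top','t9')
cv2.imwrite('pics/s9c.png',np.hstack([cv2.resize(x,(400,400),interpolation=cv2.INTER_CUBIC) for x in (p[70:200,250:380,::-1],t[150:260,70:180,::-1])]))
for n in('top','scene'):
  c=env.calibration(n)
  for X in([.506,.24,.114],[.506,.24,.004]):
    q=c['intrinsics']@(c['R']@X+c['t']);print(n,X,q[:2]/q[2])
a=np.load('pics/top0.npz')['p'].astype(int);print('change px near dishes/forceps',(np.abs(a-t)[115:250,215:255].max(2)>40).sum())
"
```

```text
clock 24.475
qpos [ 0.7018  1.0152  0.9158 -0.6687  2.0376 -2.2934]
tcp_pos [0.5495 0.474  0.1877]
orientation [[-0.097, -0.983, -0.153], [-0.488, 0.181, -0.854], [0.868, -0.009, -0.497]]
wrist_force [0.5464 0.4125 0.5181]
torque [ 0.4212  0.0003 -0.028 ]
gripper_width 0.08530082214440286
top [0.506, 0.24, 0.114] [112.6044 206.5363]
top [0.506, 0.24, 0.004] [128.0598 212.63  ]
scene [0.506, 0.24, 0.114] [340.9616 117.8171]
scene [0.506, 0.24, 0.004] [333.2857 154.1499]
change px near dishes/forceps 0
```

View pics/s9c.png

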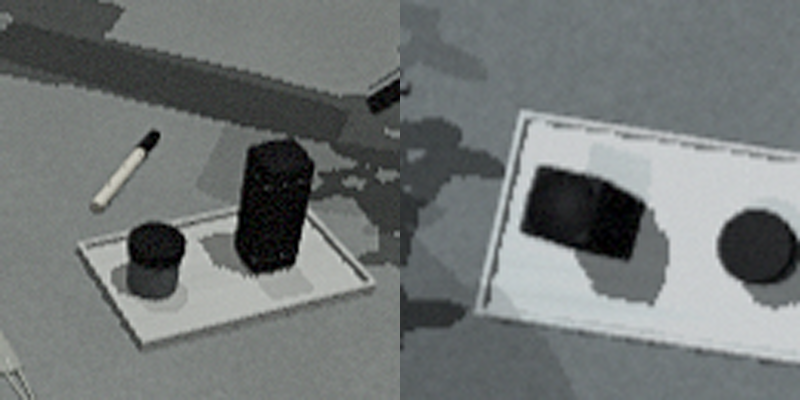

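```bash
python3 -c "
from h import *
print(env.finish_job())"
```

```text
the job is handed in; nothing more can be done
None
```

The lens case is standing heavy end down in the free part of the tray, released, and the job is handed in. It took about 24.6 of the 58 s.

- **Which case:** of the three black cases I took the one at top-view pixel (305,174). It measured 41 mm high with bands 72 mm apart, which fits the description.
- **Heavy end:** lifted at its middle, it gave a wrist moment of about 0.127 N m, which put the weight at the end nearest the robot. The moment reading was noisy, with single readings from 0.06 to 0.13 N m while held this way, but the sign was always the same.
- **Placing:** I set it back on the bench, took it again with the tool tilted 30°, turned it upright and lowered it in small steps. It touched the tray with roughly 11 N, then I opened the fingers and backed off about 105 mm.

**Last checks:**
- **Upright:** the pictures after backing off show the case upright. The held case's axis was within 0.01 rad of vertical at release.
- **Position:** the top view puts it within about 7 mm of the park point; arm readings at release gave 3 mm.
- **Dishes and forceps:** the top view shows no changed pixels around either of them.
- **Hand clear:** the wrist force is near zero.

**One disagreement:** by my reckoning the case met the tray about 3 mm lower than expected, with its centre at 56 mm instead of 59 mm. I put this down to error in where along its length I had gripped it. I did not measure its height again after release.

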